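Make up a pack of door plates on its backing board

TASK

Make up a pack of door plates for strapping: slide the steel lifter under the backing board on its rack, lift it and carry it over to the empty strapping cradle, so that it lies flat, centred and square on the two battens, then draw the lifter out and lay it back along the middle of its rubber mat. Stack all the long grey door plates flat on the middle of the board, lengthwise with it, in one pile with their edges flush, and then set the steel hand weight in the middle on top of the pile. Set things down rather than dropping them, keep the board from tipping off or falling, and leave everything else, the short offcut included, where it is.

Things in the scene. Friction and masses are not known exactly. Their poses are not given: they have to be found in the camera images.
- rack: stock rack: fixed stand, two wooden battens on a plywood base, 170 mm long (x, along the battens), 112 mm wide. Base 5 mm thick; battens 14 mm wide, tops 30 mm above the table; the gap between them, 76 mm wide and 5 to 30 mm above the table, is open at both ends. Origin: centre of the underside; z up. The backing board lies on it at the start
- cradle: strapping cradle: fixed stand, two wooden battens on a plywood base, 170 mm long (x, along the battens), 112 mm wide. Base 5 mm thick; battens 14 mm wide, tops 30 mm above the table; the gap between them, 76 mm wide and 5 to 30 mm above the table, is open at both ends. Origin: centre of the underside; z up. Empty at the start; it and the rack may change places
- board: backing board, stiff brown greyboard, 170 x 110 x 6 mm, about 80 g. Origin: centre of its underside; x along its 170 mm length, z up. It starts along the rack's battens, spanning them; too wide for a gripper, it is lifted from below through the gap between the battens
- lifter: cranked spatula, 220 g, lying on the mat: steel blade 130 x 50 x 3 mm, a neck rising from its rear edge to a level wooden handle behind it, 22 mm wide (y). Origin: centre of the blade's underside; x to the blade's free tip, z up. In mm: tip x = 65, blade's rear edge -65, neck -62 to -85, handle x = -185 to -80 and z = 47 to 69, centre of mass x about -35
- lifter_grip (a point): a good place to grip the lifter: middle of the handle's section near its front end, at (-105, 0, 58) mm in the lifter's frame
- lifter_mid (a point): point at half the lifter's overall length, at (-60, 0, 0) mm in the lifter's frame
- mat: fixed black rubber mat for the lifter, 270 x 80 x 3 mm. Origin: centre of its underside, on the table; x along its length
- plate1: flat rigid door-sign plate of grey acrylic, 140 x 60 x 8 mm, 80 g, two small dark fixing-hole dots near its ends. Origin: centre of its underside; x along its 140 mm length, y across its 60 mm width, z up. Three to five alike, all lying flat on the table at the start; an absent one is None
- plate2: flat rigid door-sign plate of grey acrylic, 140 x 60 x 8 mm, 80 g, two small dark fixing-hole dots near its ends. Origin: centre of its underside; x along its 140 mm length, y across its 60 mm width, z up. Three to five alike, all lying flat on the table at the start; an absent one is None
- plate3: flat rigid door-sign plate of grey acrylic, 140 x 60 x 8 mm, 80 g, two small dark fixing-hole dots near its ends. Origin: centre of its underside; x along its 140 mm length, y across its 60 mm width, z up. Three to five alike, all lying flat on the table at the start; an absent one is None
- plate4: flat rigid door-sign plate of grey acrylic, 140 x 60 x 8 mm, 80 g, two small dark fixing-hole dots near its ends. Origin: centre of its underside; x along its 140 mm length, y across its 60 mm width, z up. Three to five alike, all lying flat on the table at the start; an absent one is None
- plate5: flat rigid door-sign plate of grey acrylic, 140 x 60 x 8 mm, 80 g, two small dark fixing-hole dots near its ends. Origin: centre of its underside; x along its 140 mm length, y across its 60 mm width, z up. Three to five alike, all lying flat on the table at the start; an absent one is None
- weight: steel hand weight, about 750 g: bar 120 x 46 x 22 mm with a handle bar on two posts above it; the black handle bar is 84 mm long (x), 16 mm wide (y) and spans 44 to 58 mm above the underside. Origin: centre of the underside; x along its length, z up. It starts on the table
- offcut: bystander: short offcut of the same grey acrylic, 66 x 60 x 8 mm; origin: centre of its underside
- tape_wide: bystander: wide roll of clear tape lying flat, 110 mm across, 48 mm high; origin: centre of its underside
- tape_paper: bystander: yellow tape roll lying flat, 104 mm across, 24 mm high; origin: centre of its underside
- squeegee: bystander: flat blue squeegee, 100 x 70 x 12 mm; origin on its underside
- spray: bystander: white bottle with a red cap, 64 mm across, 170 mm high, standing; origin: centre of its underside
Things that resemble listed ones, but are neither listed nor needed, are in the scene too. Leave any orange or pink look-alike of the plate5 alone.

How it is judged:
By the outcome, as a careful person would: the job done as asked, in the order asked, and still so for the second after the job is handed in, with the robot touching nothing.
Of plate1, plate2, plate3, plate4, plate5 only 3 to 5 are there at a start; the rules pass over those that are not, and their reading is None.
At some moment in a run one of lifter, weight may be knocked a few centimetres aside while the robot is not near it.
It also fails if it takes over 210 s, if anything falls off the work surface, if the arm or the gripper's body presses on something with over 40 N, if the wrist force passes 120 N, or if a joint passes its speed limit or range.

ROBOT

A 6-joint arm with a two-finger parallel gripper is mounted at the origin on the work surface. World frame = base frame: x ahead of the robot, y to its left, z up, the work surface at z = 0. Lengths are in m, angles in rad, forces in N, time in s.
With the tool pointing down it reaches from about 0.225 to 0.875 m from the base axis. Payload 3.4 kg.
Tool frame: the origin (TCP) lies at the very end of the fingers, on their centre line; the grasp point (between the pads) lies 19 mm behind it (grasp_offset is the distance from the TCP to the grasp point, in m); y points along the fingers, z is the direction in which the jaws open and shut, and the axes are right-handed (so a half turn about y gives the same grasp; the last joint's range is limited). The gripper opens to 85 mm and grips with 20 to 120 N. Pads are 22 mm wide; open, the fingers measure 114 mm over their backs; the gripper's body (76 mm by 85 mm) begins 54 mm behind the grasp point. The pads swing forward as they close: fully open they stand 13 mm farther back than shut.
Start: joints at [-1.465, 0.276, 1.505, -0, 1.361, -0.121], TCP at [0.129, -0.56, 0.231] pointing down, gripper open.
Joint ranges: [-2.89, 2.89], [-0.75, 2.08], [0.22, 2.7], [-1.18, 4.32], [0.11, 2.71], [-2.7, 2.7]. Speed limits (rad/s): [2.57, 2.57, 3.14, 3.14, 3.14, 3.14].

INTERFACE

Orientations are given as a unit quaternion [w, x, y, z].
In Python, from rig import get_state, get_image, sign_off, grasp_offset gives the robot as it stands.
- The arm moves only by the shell command python3 -m jog 'ROWS' [FORCE]. ROWS is JSON, one flat list of numbers, 7 for each row, row after row: the closure in counts, from 0 (fully open) to 255 (shut), then the shift along the tool's x, y, z in cm, then the turn, a rotation vector about the tool's x, y, z in units of 8 degrees (1.0 is 8 degrees). In form: [jaw, tx, ty, tz, rx, ry, rz, jaw, tx, ty, tz, rx, ry, rz, ...]. A call has 1 to 12 rows; each row is the pose to reach, as a shift and turn from the pose commanded when the call began, along the tool's axes at that moment; what a row does not reach only later rows make up. A row lasts 1/8 s, in which the tool goes at most 62.5 mm and 10.7 degrees, less where a joint would pass 70% of its speed; a pose out of reach is approached as far as the arm can. A call with a gripper value outside its range is refused whole. The fingers move at their own pace and stop on an object; FORCE is the grip in N (left out, the last holds). Time passes only in rows, so rows that repeat a pose let the fingers close. It gives the time, the measured TCP pose, the force and the opening at its end, in the units of the state.
- get_state(): the state, without advancing time (a new reading comes with each control period).
- get_image(name): name is "scene" or "top"; returns a dict with "color" (480x640x3 uint8, blue, green, red), "mtx" (3x3 intrinsics, pixels), "R" (3x3) and "t" (3): a world point X has camera coordinates R X + t. Camera axes: x right, y down, z forward; pixel columns grow to the right and rows downward; lengths in m; the calibration is good to about 2 mm. A picture is of the moment at which its call begins. There is no depth.
- sign_off(): hands the job in, once; it reports no verdict.
The state is a dict: "clock": time; "qpos": joint angles; "qd": joint speeds; "effort": joint torques, N m; "position": TCP position; "ee_rot": TCP orientation; "contact_force": force on the tool from outside, world axes, zero at the start; "moment": the same for the moment, N m; "width": finger opening in m.
Only numpy, scipy, OpenCV 4.12 (cv2) and the standard library are available. Lean on these libraries where they do the work, as an engineer would, in place of code of your own. Each camera call takes 0.05 s, during which the arm holds its last target.

## Working session

There is one attempt and no reset: what is moved stays moved. The work goes in short steps, Python scripts to look and compute and a shell command to move; the robot and the scene stay as the last step left them, time stands still between calls to the robot, and variables do not carry over. Pictures are saved under pics/ and viewed, and the job is handed in when it is done.

```bash
ls; mkdir -p pics
python3 - <<'E'
from rig import get_state,get_image,grasp_offset
import cv2,numpy as np
s=get_state();print(s,grasp_offset)
for n in("scene","top"):
    d=get_image(n);cv2.imwrite(f"pics/{n}0.png",d["color"]);print(n,d["mtx"],d["R"],d["t"], -d["R"].T@d["t"])
E
```

```text
pics
{'clock': 0.0, 'qpos': array([-1.46499125e+00,  2.76560137e-01,  1.50613062e+00, -1.30251619e-05,
        1.36067594e+00, -1.21008037e-01]), 'qd': array([ 1.62941677e-04,  2.72111720e-06,  1.39382622e-03, -1.85137538e-03,
        5.22209843e-04, -1.43538883e-03]), 'effort': array([ 1.05314706e-03, -4.16774333e+01, -2.45803142e+01, -3.35227833e-04,
        1.05753084e-02, -5.31011480e-06]), 'position': array([ 0.12923231, -0.55975296,  0.23046058]), 'ee_rot': array([ 0.08001996, -0.08001943,  0.70319143, -0.70193697]), 'contact_force': array([-0.53121644, -0.07416541,  0.6627218 ]), 'moment': array([-0.03556561, -0.01007548,  0.04536753]), 'width': 0.08530174681338147} 0.0187
scene [[593.59107184   0.         308.71516549]
 [  0.         593.59107184 238.27469988]
 [  0.           0.           1.        ]] [[-0.51050564  0.85986092  0.00481431]
 [ 0.64749294  0.38809329 -0.65584792]
 [-0.5658064  -0.33169683 -0.75487769]] [ 0.4090762  -0.2349841   2.05362144] [1.52293841 0.42062684 1.39414976]
top [[487.50993364   0.         313.79774763]
 [  0.         487.50993364 237.67398806]
 [  0.           0.           1.        ]] [[ 0.00917263 -0.99994364 -0.0053469 ]
 [-0.9971852  -0.00874914 -0.07446562]
 [ 0.07441464  0.00601489 -0.99720925]] [-0.16102491  0.51636316  1.41578451] [ 0.41103164 -0.16501389  1.44942372]
```

View pics/scene0.png

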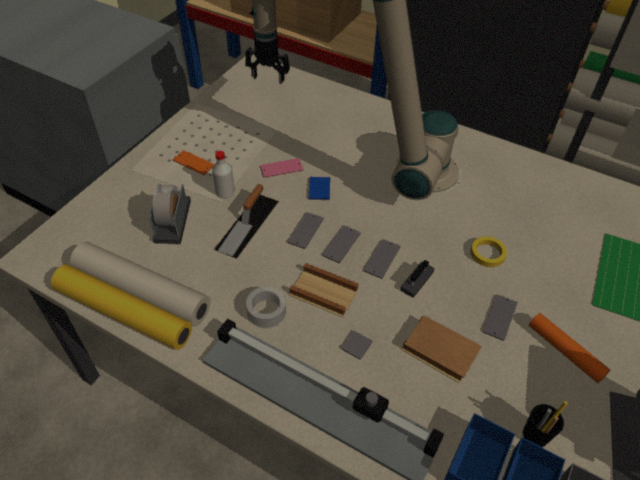

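View pics/top0.png

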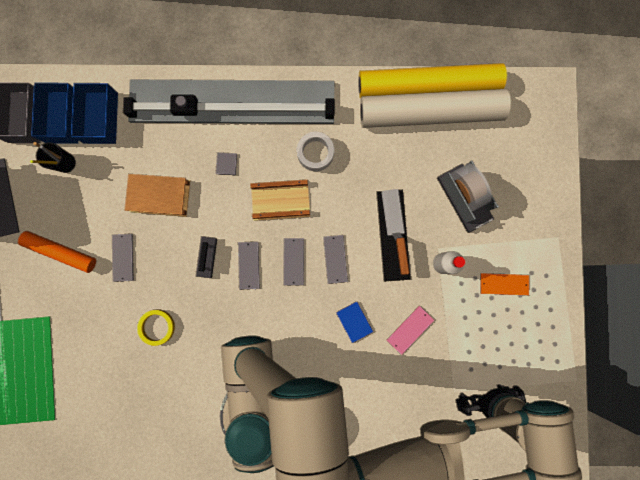

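Top view (640x480), candidate list:
- **Grey door plates:** (122,257), (249,265), (294,261) and (335,259), so four of them.
- **Look-alikes to leave:** the short offcut at (227,163), orange at (505,284) and pink at (410,330).
- **Stands:** the rack with its board is at (157,194). The empty cradle is at (281,199).
- **Lifter:** on its black mat at (394,235), tip away from the robot. The cutter at (232,103) and the tape dispenser at (467,193) are not it.
- **Weight:** black, at (206,257).

Next I'll measure these and take a close crop.

```bash
cat > h.py <<'E'
import cv2,numpy as np
from rig import get_state,get_image,grasp_offset
from scipy.spatial.transform import Rotation as Rn
def cast(d,uv,z):
    uv=np.asarray(uv,float).reshape(-1,2)
    r=np.c_[uv,np.ones(len(uv))]@np.linalg.inv(d["mtx"]).T@d["R"]
    c=-d["R"].T@d["t"]
    return c+r*((z-c[2])/r[:,2])[:,None]
def proj(d,X):
    p=(np.atleast_2d(X)@d["R"].T+d["t"])@d["mtx"].T
    return p[:,:2]/p[:,2:]
def rect(d,cnt,z):
    w=cast(d,cnt.reshape(-1,2),z)[:,:2]*1000
    (c,(a,b),ang)=cv2.minAreaRect(w.astype(np.float32))
    if a<b:a,b,ang=b,a,ang+90
    ang=(ang+90)%180-90
    return np.round(c,1),round(a,1),round(b,1),round(ang,1)
def mat(q): return Rn.from_quat([q[1],q[2],q[3],q[0]])
def rel(pos,ydir,zdir,s=None):
    """shift cm + turn (8deg) from measured pose to TCP at pos(m), tool y along ydir, tool z along zdir"""
    s=s or get_state();R0=mat(s["ee_rot"])
    y=np.array(ydir,float);y/=np.linalg.norm(y);z=np.array(zdir,float);z-=y*(z@y);z/=np.linalg.norm(z)
    best=None
    for sg in(1,-1):
        zz=z*sg
        R1=Rn.from_matrix(np.c_[np.cross(y,zz),y,zz])
        rv=(R0.inv()*R1).as_rotvec(degrees=True)/8
        if best is None or np.linalg.norm(rv)<np.linalg.norm(best):best=rv
    return np.round(R0.inv().apply(np.array(pos)-s["position"])*100,2),np.round(best,2)
E
python3 - <<'E'
from h import *
d=get_image("top");im=d["color"]
hsv=cv2.cvtColor(im,cv2.COLOR_BGR2HSV)
for u,v in[(122,257),(249,265),(294,261),(335,259),(227,163),(157,194),(281,199),(281,184),(394,210),(404,260),(384,235),(100,200),(206,257),(200,240)]:
    print(u,v,hsv[v,u])
s=cv2.resize(im[120:300,90:430],None,fx=2.35,fy=2.35,interpolation=cv2.INTER_CUBIC)
cv2.imwrite("pics/crop1.png",np.clip(s*1.6,0,255).astype(np.uint8))
E
```

```text
122 257 [  2  30 121]
249 265 [  0  18 114]
294 261 [  0  22 118]
335 259 [  0  21 119]
227 163 [175  29 114]
157 194 [ 13 166 175]
281 199 [ 17 134 201]
281 184 [ 13 199 136]
394 210 [ 18  24 160]
404 260 [ 13 199 154]
384 235 [68 68 15]
100 200 [ 22  59 203]
206 257 [15 26 40]
200 240 [ 15  60 145]
```

View pics/crop1.png

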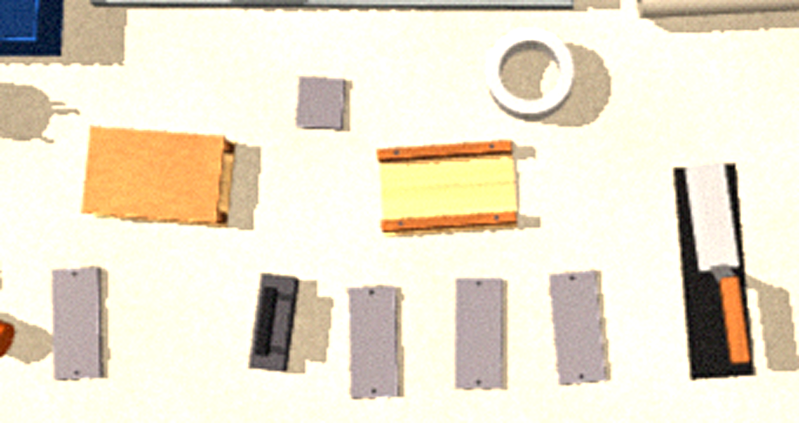

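The crop confirms four grey plates with hole dots, and the short offcut without them. The board overlies the rack at left, with the batten ends showing at its right. The cradle is empty, and the lifter lies slightly skewed on its mat.

```bash
cat >> h.py <<'E'
def masks(im):
    hsv=cv2.cvtColor(im,cv2.COLOR_BGR2HSV);h,s,v=cv2.split(hsv)
    m={}
    m["grey"]=((s<45)&(v>85)&(v<140)).astype(np.uint8)
    m["brown"]=((h>8)&(h<16)&(s>120)&(v>90)).astype(np.uint8)
    m["wood"]=((h>8)&(h<21)&(s>100)&(v>90)).astype(np.uint8)
    m["black"]=(v<60).astype(np.uint8)
    m["steel"]=((s<40)&(v>140)).astype(np.uint8)
    return m
def comps(m,lo,hi=99999,roi=None,k=3):
    m=cv2.morphologyEx(m,cv2.MORPH_OPEN,np.ones((k,k),np.uint8)) if k else m.copy()
    if roi: 
        q=np.zeros_like(m);a,b,c,e=roi;q[b:e,a:c]=m[b:e,a:c];m=q
    cs,_=cv2.findContours(m,cv2.RETR_EXTERNAL,cv2.CHAIN_APPROX_NONE)
    return [c for c in cs if lo<cv2.contourArea(c)<hi]
def cen(c):
    M=cv2.moments(c);return int(M["m10"]/M["m00"]),int(M["m01"]/M["m00"])
E
python3 - <<'E'
from h import *
d=get_image("top");m=masks(d["color"])
roi=(80,120,430,310)
for n,z in(("grey",.008),("brown",.036),("wood",.03),("black",.003),("steel",.006)):
    print(n)
    for c in comps(m[n],90,roi=roi): print(cen(c),cv2.contourArea(c),rect(d,c,z))
E
```

```text
grey
(248, 265) 838.0 (array([436.1,  36. ]), 136.1, 56.4, 1.0)
(293, 261) 837.5 (array([447.7, -96.9]), 133.0, 56.3, 0.6)
(335, 259) 836.0 (array([ 456.7, -220.3]), 137.1, 58.6, 6.1)
(121, 257) 801.0 (array([455.9, 412.9]), 136.9, 56.5, 2.1)
(225, 163) 358.0 (array([740.1, 108.6]), 63.4, 58.8, -3.0)
(274, 120) 107.0 (array([872.4, -34.3]), 323.4, 3.1, -89.6)
brown
(84, 262) 132.0 (array([438.5, 512.7]), 44.7, 37.8, -19.6)
(402, 255) 238.5 (array([ 467. , -412.9]), 104.3, 22.4, 7.4)
(280, 213) 118.0 (array([586.2, -57.2]), 111.6, 11.9, -85.7)
(279, 183) 121.5 (array([675.8, -53. ]), 112.3, 12.2, -85.7)
(155, 193) 2029.0 (array([639.8, 310.2]), 170.0, 111.6, 86.2)
wood
(84, 262) 132.0 (array([438.6, 515.6]), 44.9, 37.9, -19.6)
(402, 255) 238.5 (array([ 467.2, -414. ]), 104.8, 22.5, 7.4)
(280, 213) 146.5 (array([588. , -58.2]), 115.2, 13.9, -85.8)
(286, 197) 547.0 (array([637.5, -56. ]), 164.6, 44.5, -89.5)
(279, 183) 135.5 (array([677.5, -52.5]), 112.8, 13.5, -85.7)
(156, 194) 2253.0 (array([640.1, 306.6]), 185.4, 115.3, 86.0)
black
(204, 256) 232.0 (array([459. , 161.4]), 87.9, 44.3, -6.6)
(388, 250) 862.5 (array([ 528.4, -391.4]), 265.6, 74.9, 4.7)
(103, 134) 348.5 (array([836.1, 500.8]), 108.3, 71.1, -89.6)
steel
(392, 211) 638.5 (array([ 599.1, -389.3]), 132.4, 47.6, 8.0)
(315, 149) 982.5 (array([ 785. , -157.5]), 108.4, 107.1, -89.5)
```

Run:
```python
from h import *
d=get_image("top");im=d["color"]
def crop(d,u0,v0,w,h,f,n):
    s=cv2.resize(d["color"][v0:v0+h,u0:u0+w],None,fx=f,fy=f,interpolation=cv2.INTER_NEAREST)
    cv2.imwrite(n,np.clip(s*1.5,0,255).astype(np.uint8))
crop(d,115,165,80,60,10,"pics/c2.png")
crop(d,240,170,80,60,10,"pics/c3.png")
e=get_image("scene")
crop(e,280,250,220,140,3.6,"pics/c4.png")
```

```text
(no output)
```

View pics/c2.png

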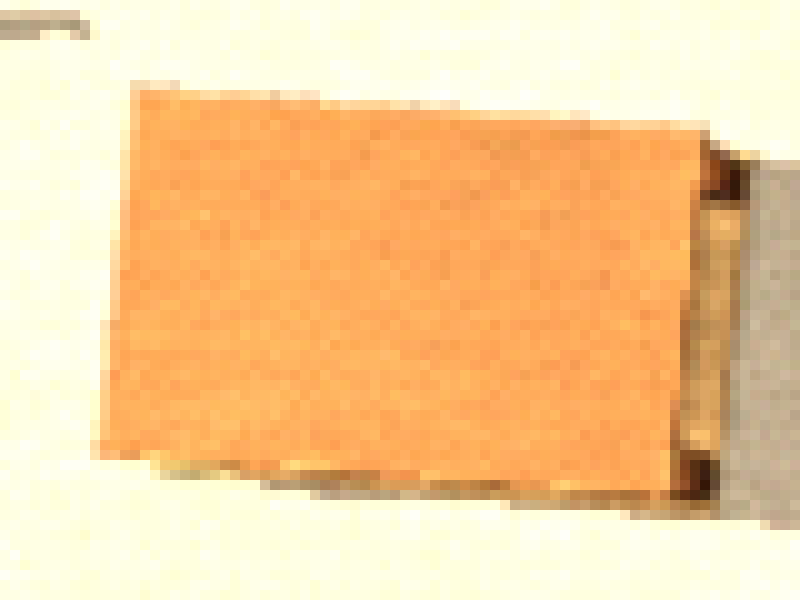

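View pics/c3.png

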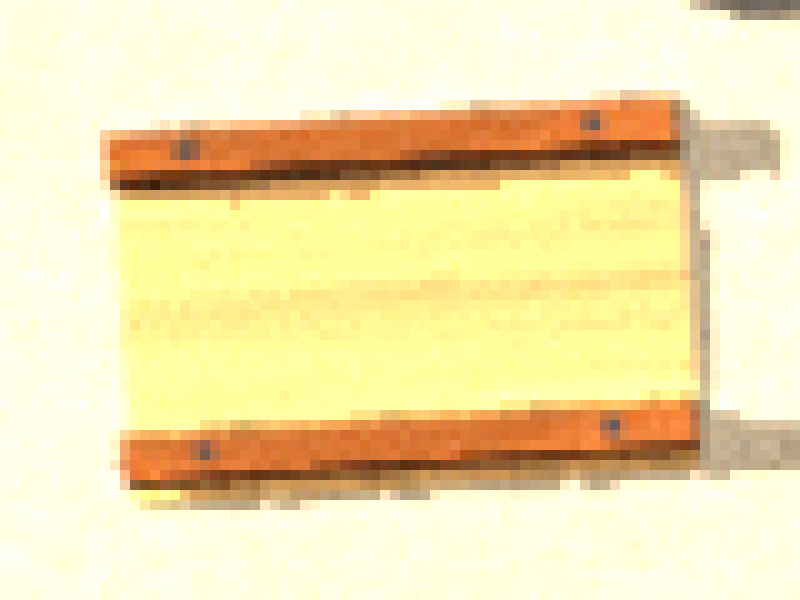

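View pics/c4.png

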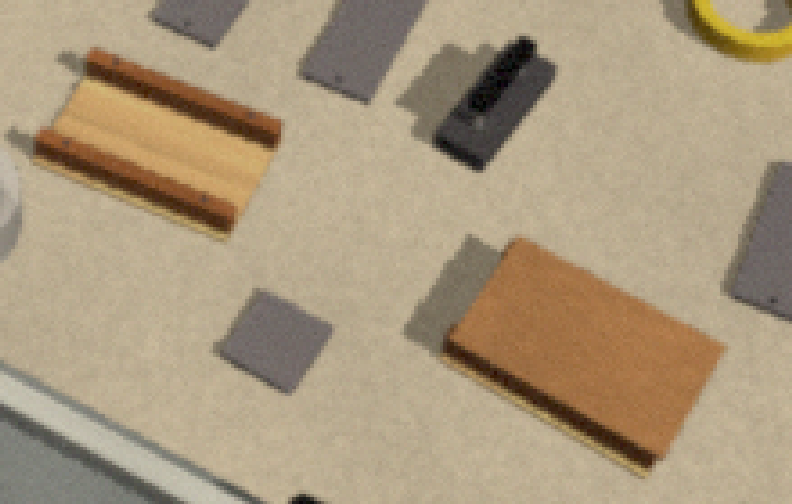

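Run:
```python
from h import *
d=get_image("top")
def W(pts,u0,v0,z): 
    p=np.array(pts)/10+[u0-.5,v0-.5]; return cast(d,p,z)[:,:2]*1000
b=W([(133,88),(705,130),(670,492),(98,455)],115,165,.036)
print(b.round(1),b.mean(0),[np.linalg.norm(b[i]-b[i-1]).round(1) for i in range(4)])
e=(b[0]+b[3]-b[1]-b[2]);print("board ang",np.degrees(np.arctan2(e[1],e[0])))
c=W([(103,135),(680,98),(702,443),(125,482)],240,170,.03)
print(c.round(1),c.mean(0),[np.linalg.norm(c[i]-c[i-1]).round(1) for i in range(4)])
e=(c[0]+c[3]-c[1]-c[2]);print("cradle ang",np.degrees(np.arctan2(e[1],e[0])))
# rack visible: batten inner corners near right end
for z in(.03,.005,.017): print(z,W([(748,152),(748,200),(718,452),(718,498)],115,165,z).round(1))
```

```text
[[701.6 392.5]
 [690.5 223.6]
 [583.4 230.8]
 [592.8 398.7]] [642.08432729 311.40083073] [np.float64(109.0), np.float64(169.3), np.float64(107.4), np.float64(168.2)]
board ang 86.49902485513478
[[ 676.8   33.6]
 [ 689.2 -136.3]
 [ 587.  -143.8]
 [ 574.1   25.2]] [631.78754229 -55.3329529 ] [np.float64(103.1), np.float64(170.4), np.float64(102.5), np.float64(169.5)]
cradle ang 94.27842024145339
0.03 [[685.2 212.4]
 [670.9 212. ]
 [596.  218.7]
 [582.4 218.3]]
0.005 [[690.1 219. ]
 [675.5 218.6]
 [599.3 225.4]
 [585.5 225. ]]
0.017 [[687.7 215.8]
 [673.3 215.4]
 [597.7 222.2]
 [584.  221.8]]
```

Run:
```python
from h import *
s=get_state();print(mat(s["ee_rot"]).as_matrix().round(3))
d=get_image("top");m=masks(d["color"])
B=rect(d,[c for c in comps(m["steel"],90,roi=(370,180,420,290))][0],.006)
H=rect(d,[c for c in comps(m["brown"],90,roi=(370,180,420,290))][0],.072)
print(B,H)
v=B[0]-H[0];print(np.linalg.norm(v),np.degrees(np.arctan2(v[1],v[0])))
a=np.radians(7.7);u=np.array([np.cos(a),np.sin(a)])
print("grip from handle",H[0]+u*27.5,"from blade",B[0]-u*105)
e=get_image("scene")
c=d["color"]
for n,dd,o in(("l1",d,(370,180,60,110)),("l2",e,(205,170,90,95))):
    u0,v0,w,h=o
    cv2.imwrite(f"pics/{n}.png",np.clip(1.5*cv2.resize(dd["color"][v0:v0+h,u0:u0+w],None,fx=5,fy=5,interpolation=cv2.INTER_NEAREST),0,255).astype(np.uint8))
```

```text
[[-0.974 -0.     0.225]
 [-0.225  0.    -0.974]
 [-0.    -1.    -0.   ]]
(array([ 599.1, -389.4]), 132.4, 47.8, 8.0) (array([ 465.6, -406.6]), 101.8, 21.9, 7.9)
134.60345463620166 7.341484813970279
grip from handle [ 492.85203799 -402.9153799 ] from blade [ 495.04676403 -403.46854947]
```

View pics/l1.png

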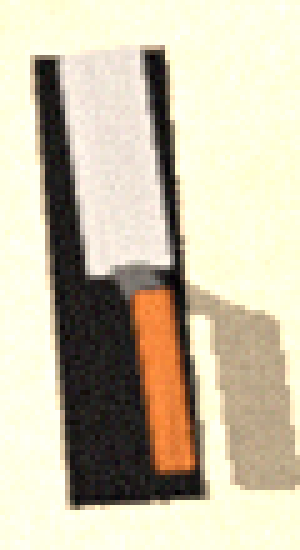

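View pics/l2.png

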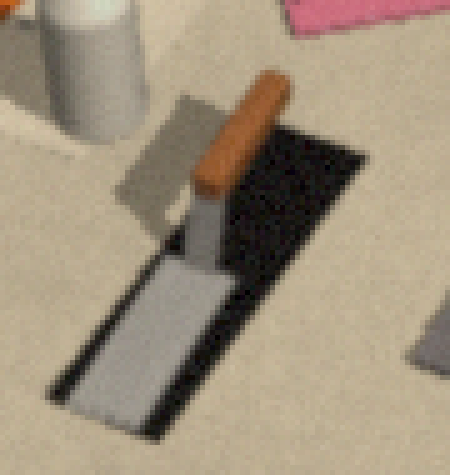

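Run:
```python
from h import *
z=(.134,-.991,0)
print(rel((.494,-.403,.11),(0,0,-1),z))
print(rel((.494,-.403,.042),(0,0,-1),z))
```

```text
(array([-39.07,  12.12,  -7.12]), array([0.  , 0.66, 0.  ]))
(array([-39.07,  18.92,  -7.12]), array([0.  , 0.66, 0.  ]))
```

Run:
```python
from h import *
d=get_image("top");e=get_image("scene")
print(cast(d,[[459,262]],.17),cast(e,[[220,155]],.17),cast(e,[[225,192]],.01))
```

```text
[[ 0.44598528 -0.53798599  0.17      ]] [[ 0.45235085 -0.528775    0.17      ]] [[ 0.4534576  -0.52886285  0.01      ]]
```

```bash
python3 -m jog '[100,-3,1,-3,0,0.3,0, 100,-8,2,-7.1,0,0.66,0, 100,-14,4,-7.1,0,0.66,0, 100,-20,6,-7.1,0,0.66,0, 100,-26,8,-7.1,0,0.66,0, 100,-32,10,-7.1,0,0.66,0, 100,-36,11.5,-7.1,0,0.66,0, 100,-39.07,12.1,-7.12,0,0.66,0, 100,-39.07,12.1,-7.12,0,0.66,0, 100,-39.07,12.1,-7.12,0,0.66,0]' 60
python3 - <<'E'
from h import *
z=(.134,-.991,0)
print(rel((.494,-.403,.042),(0,0,-1),z))
for n in("top","scene"):
    d=get_image(n);c=proj(d,[[.494,-.403,.06]])[0].astype(int)
    u0,v0=max(c[0]-75,0),max(c[1]-60,0)
    cv2.imwrite(f"pics/a_{n}.png",np.clip(1.5*cv2.resize(d["color"][v0:v0+120,u0:u0+150],None,fx=4,fy=4),0,255).astype(np.uint8))
    print(n,u0,v0)
E
```

```text
clock: 1.8
position: [0.4934, -0.4032, 0.1103]
ee_rot: [-0.047, 0.048, -0.705, 0.706]
contact_force: [-0.9, -0.2, -0.1]
width: 0.0521
(array([-0.07,  6.83, -0.01]), array([0.  , 0.  , 0.01]))
top 325 185
scene 173 142
```

View pics/a_scene.png

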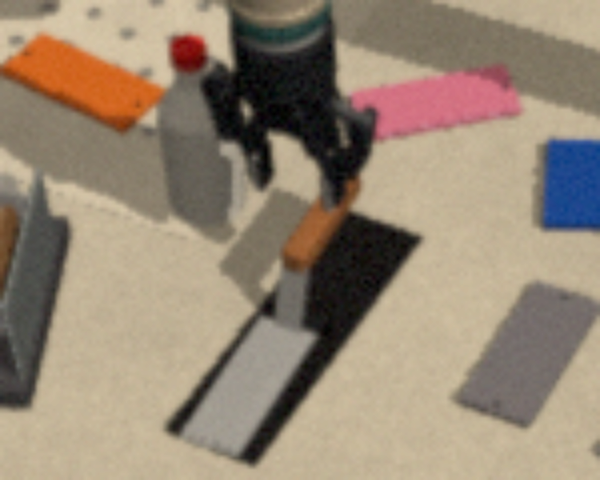

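The fingers hover above the front of the handle (crop 310,190), with one on each side. I'll go down and grip.

```bash
python3 -m jog '[100,0,2,0,0,0,0, 100,0,4,0,0,0,0, 100,0,5.8,0,0,0,0, 100,-0.07,6.8,0,0,0,0, 100,-0.07,6.8,0,0,0,0, 220,-0.07,6.8,0,0,0,0, 220,-0.07,6.8,0,0,0,0, 220,-0.07,6.8,0,0,0,0, 220,-0.07,6.8,0,0,0,0, 220,-0.07,6.8,0,0,0,0]' 100
python3 - <<'E'
from h import *
s=get_state();print(s["position"],s["contact_force"],s["moment"],s["width"])
E
```

```text
clock: 3.15
position: [0.4951, -0.4034, 0.0435]
ee_rot: [-0.048, 0.047, -0.705, 0.706]
contact_force: [-1.3, 1.1, 5.6]
width: 0.0206
[ 0.49505772 -0.4033603   0.04348089] [-1.25141376  1.05471306  5.62307922] [ 0.23856281  0.041807   -0.01029021] 0.020568484407951025
```

```bash
python3 -m jog '[220,0,-0.5,0,0,0,0, 220,0,-1.5,0,0,0,0, 220,0,-3,0,0,0,0, 220,0,-5,0,0,0,0, 220,0,-6.5,0,0,0,0, 220,0,-7,0,0,0,0, 220,0,-7,0,0,0,0, 220,0,-7,0,0,0,0]' 100
python3 - <<'E'
from h import *
s=get_state();print(s["position"],s["contact_force"],s["moment"],s["width"])
for n in("top","scene"):
    d=get_image(n);c=proj(d,[[.54,-.4,.06]])[0].astype(int)
    u0,v0=max(c[0]-75,0),max(c[1]-60,0)
    cv2.imwrite(f"pics/b_{n}.png",np.clip(1.5*cv2.resize(d["color"][v0:v0+120,u0:u0+150],None,fx=4,fy=4),0,255).astype(np.uint8))
    print(n,u0,v0)
E
```

```text
clock: 4.15
position: [0.4942, -0.4025, 0.1115]
ee_rot: [0.047, -0.048, 0.706, -0.705]
contact_force: [-0.4, 0.5, -1.7]
width: 0.0204
[ 0.49421536 -0.40253838  0.1115142 ] [-0.39354198  0.50559965 -1.65895501] [-0.00615362  0.2166056   0.03802903] 0.02043430667474692
top 324 169
scene 165 152
```

View pics/b_scene.png

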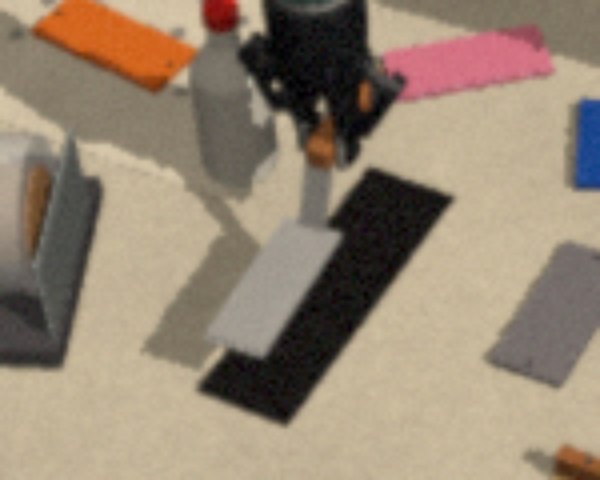

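View pics/b_top.png

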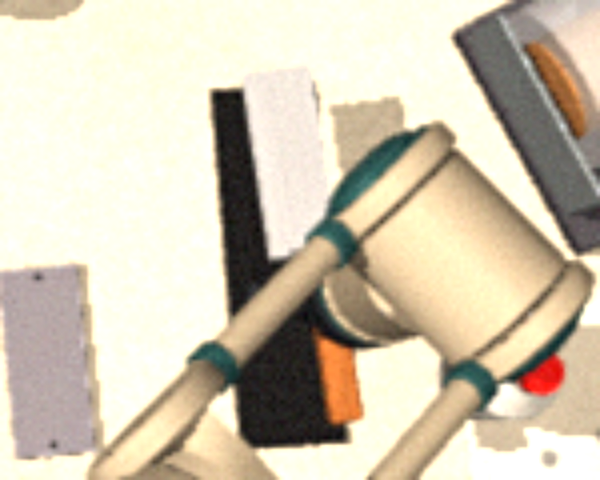

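```bash
cat >> h.py <<'E'
def tri(a,ua,b,ub):
    P=[x["mtx"]@np.c_[x["R"],x["t"]] for x in(a,b)]
    X=cv2.triangulatePoints(P[0],P[1],np.float64(ua).T,np.float64(ub).T);return (X[:3]/X[3]).T
E
python3 - <<'E'
from h import *
d=get_image("top");e=get_image("scene")
m=cast(e,np.array([(372,170),(452,197),(288,425),(198,388)])/4+[165,152]-.4,.003)[:,:2]*1000
print("mat",m.round(1),m.mean(0),[np.linalg.norm(m[i]-m[i-1]).round() for i in range(4)])
q=m[2]+m[3]-m[0]-m[1];print(np.degrees(np.arctan2(q[1],q[0])))
t=np.array([(247,72),(309,68),(330,245),(270,260)])/4+[324,169]-.4
s=np.array([(208,338),(265,357),(343,238),(290,218)])/4+[165,152]-.4
# top-left corner in top view (+y side). in scene +y side is right
print(tri(d,t,e,s[[1,0,3,2]]).round(4))
E
```

```text
mat [[ 400.5 -435.2]
 [ 392.8 -361.4]
 [ 659.3 -337.3]
 [ 664.8 -417.3]] [ 529.33155402 -387.78252791] [np.float64(265.0), np.float64(74.0), np.float64(268.0), np.float64(80.0)]
4.526647775922932
[[ 0.6592 -0.3549  0.0719]
 [ 0.6639 -0.4015  0.07  ]
 [ 0.537  -0.4155  0.0775]
 [ 0.5266 -0.3743  0.0681]]
```

Run:
```python
from h import *
a=np.radians(86.4);z=(np.sin(a),-np.cos(a),0)
print(rel((.6217,.0202,.14),(0,0,-1),z))
```

```text
(array([-18.29,  -2.81, -40.21]), array([ 0.01, -9.84,  0.  ]))
```

```bash
python3 -m jog '[220,-0.5,-0.8,-1,0,-0.3,0, 220,-2,-2,-4,0,-1.2,0, 220,-4,-2.8,-8.5,0,-2.2,0, 220,-6,-2.8,-13,0,-3.2,0, 220,-8,-2.8,-17.5,0,-4.3,0, 220,-10,-2.8,-22,0,-5.4,0, 220,-12,-2.8,-26.5,0,-6.5,0, 220,-14,-2.8,-31,0,-7.6,0, 220,-16,-2.8,-35,0,-8.6,0, 220,-17.5,-2.8,-38,0,-9.4,0, 220,-18.3,-2.8,-40,0,-9.84,0, 220,-18.29,-2.81,-40.21,0,-9.84,0]' 100
python3 - <<'E'
from h import *
a=np.radians(86.4);z=(np.sin(a),-np.cos(a),0)
print(rel((.6217,.0202,.0545),(0,0,-1),z))
for n in("top","scene"):
    d=get_image(n);c=proj(d,[[.63,.14,.06]])[0].astype(int)
    u0,v0=max(c[0]-75,0),max(c[1]-60,0)
    cv2.imwrite(f"pics/d_{n}.png",np.clip(1.5*cv2.resize(d["color"][v0:v0+120,u0:u0+150],None,fx=5,fy=5),0,255).astype(np.uint8))
    print(n,u0,v0)
E
```

```text
clock: 5.85
position: [0.622, 0.0214, 0.1406]
ee_rot: [-0.485, 0.485, -0.515, 0.515]
contact_force: [-0.2, -0.3, -1.7]
width: 0.0206
(array([ 0.12,  8.61, -0.02]), array([-0.  ,  0.02,  0.  ]))
top 136 136
scene 310 247
```

View pics/d_scene.png

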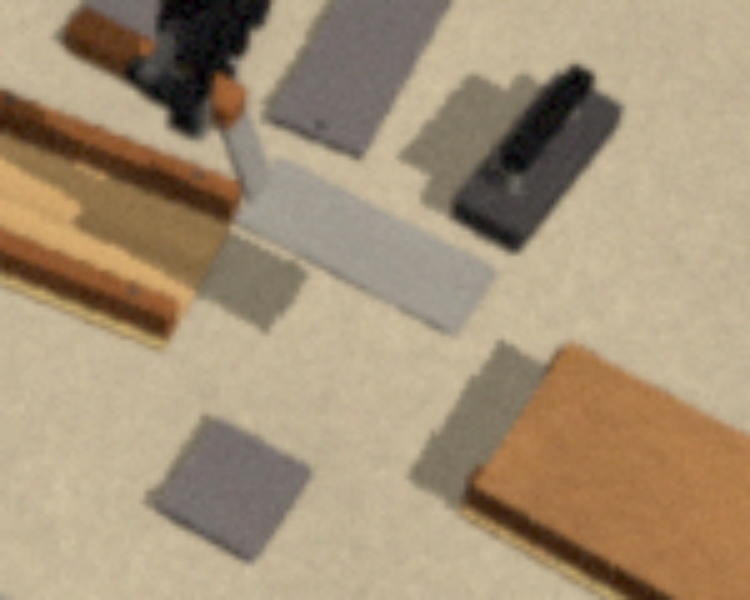

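View pics/d_top.png

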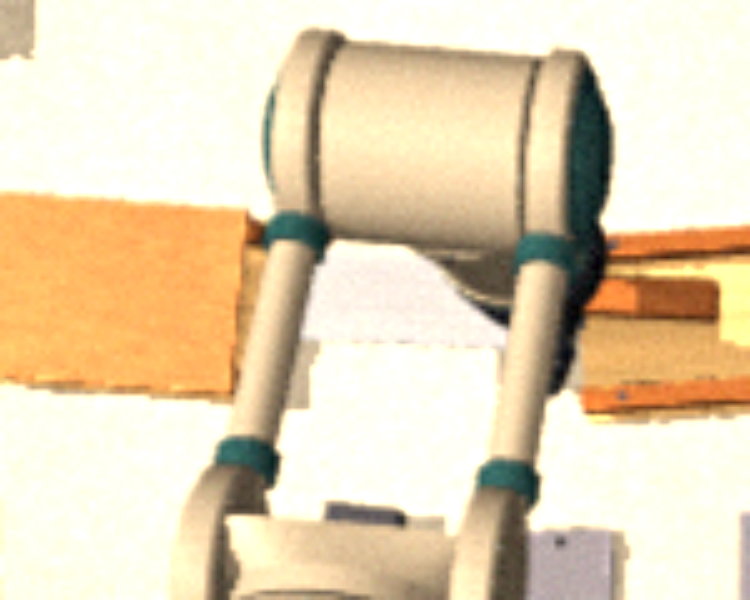

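```bash
python3 -m jog '[220,0,1,0,0,0,0, 220,0.1,3,0,0,0,0, 220,0.1,5,0,0,0,0, 220,0.1,7,0,0,0,0, 220,0.12,8.2,0,0,0,0, 220,0.12,8.6,0,0,0,0, 220,0.12,8.6,0,0,0,0]' 100
python3 - <<'E'
from h import *
s=get_state();print(s["position"],s["contact_force"])
d=get_image("scene")
u0,v0=290,250
cv2.imwrite(f"pics/e_scene.png",np.clip(1.5*cv2.resize(d["color"][v0:v0+100,u0:u0+133],None,fx=6,fy=6),0,255).astype(np.uint8))
E
```

```text
clock: 6.82
position: [0.622, 0.0185, 0.0545]
ee_rot: [-0.484, 0.484, -0.515, 0.516]
contact_force: [-0.4, 0.2, -2.2]
width: 0.0207
[0.62203874 0.01848953 0.05445499] [-0.38294328  0.20008155 -2.2410817 ]
```

View pics/e_scene.png

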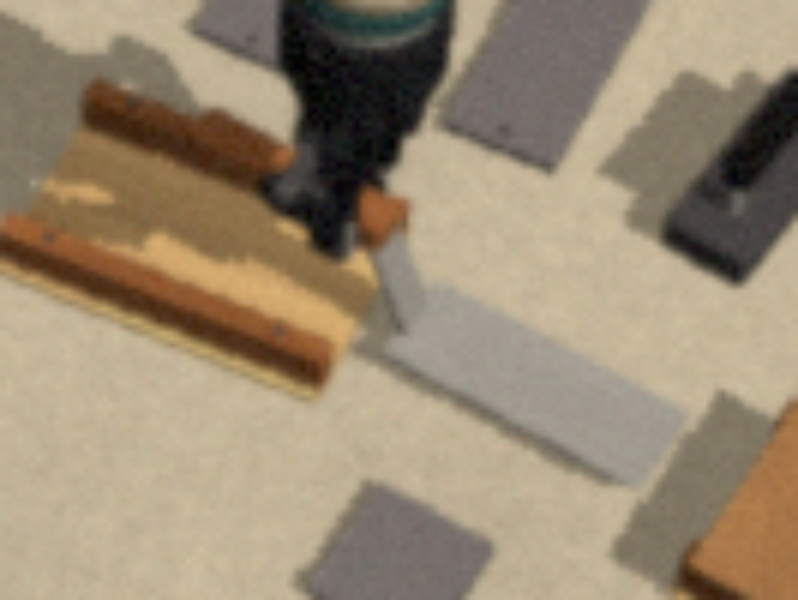

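Run:
```python
from h import *
d=get_image("scene")
p=np.array([(688,412),(638,487),(385,345),(443,285)])/6+[289.6,249.6]
for z in(.01,.017): 
    w=cast(d,p,z)[:,:2]*1000;print(z,w.round(1),[np.linalg.norm(w[i]-w[i-1]).round(1) for i in range(4)])
    v=w[0]+w[1]-w[2]-w[3];print(w.mean(0),np.degrees(np.arctan2(v[1],v[0])))
# shadow edge check: tip contact shadow; rack near corners
r=np.array([(685,552)])/6+[289.6,249.6]
print(cast(d,r,.036))
```

```text
0.01 [[601.7 189. ]
 [650.2 186.5]
 [640.5  51.6]
 [596.1  59.2]] [np.float64(129.9), np.float64(48.6), np.float64(135.2), np.float64(45.1)]
[622.14778201 121.5583258 ] 86.69069683769165
0.017 [[606.4 190.2]
 [654.7 187.6]
 [645.   53.5]
 [600.8  61. ]] [np.float64(129.3), np.float64(48.4), np.float64(134.5), np.float64(44.9)]
[626.703311  123.0707919] 86.69069683769173
[[0.68633089 0.22282862 0.036     ]]
```

```bash
python3 -m jog '[220,-0.7,0,0,0,0,0, 220,-2,0,0,0,0,0, 220,-3.3,0,0,0,0,0, 220,-4.6,0,0,0,0,0, 220,-5.9,0,0,0,0,0, 220,-7.2,0,0,0,0,0, 220,-8.5,0,0,0,0,0, 220,-9,0,0,0,0,0, 220,-9,0,0,0,0,0]' 100
python3 - <<'E'
from h import *
s=get_state();print(s["position"],s["contact_force"])
d=get_image("scene")
u0,v0=330,260
cv2.imwrite(f"pics/f_scene.png",np.clip(1.5*cv2.resize(d["color"][v0:v0+130,u0:u0+170],None,fx=4.6,fy=4.6),0,255).astype(np.uint8))
E
```

```text
clock: 8.05
position: [0.6274, 0.1089, 0.0543]
ee_rot: [-0.484, 0.484, -0.515, 0.515]
contact_force: [-0.4, 0.1, -2.3]
width: 0.0206
[0.62743799 0.10892959 0.05434144] [-0.4337116   0.08688732 -2.2524527 ]
```

View pics/f_scene.png

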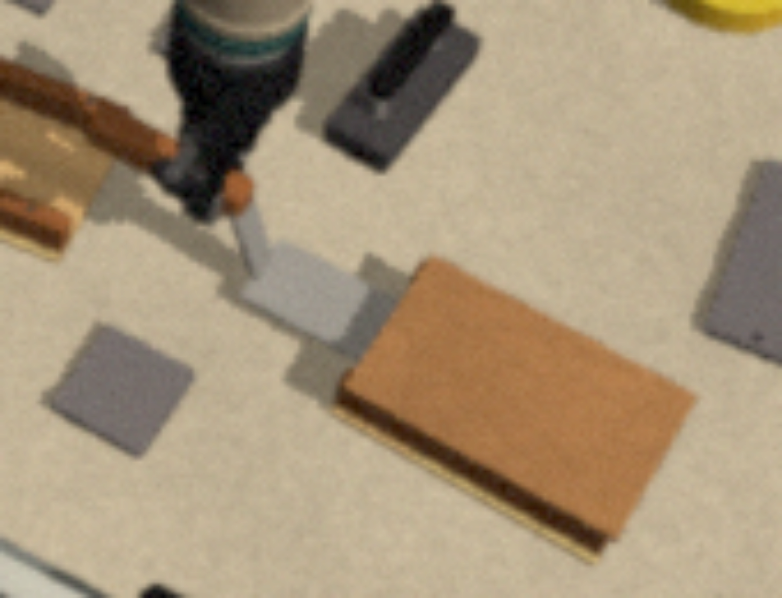

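The blade is under the board (crop 360,320) with no force. I'll finish inserting it, then lift slowly.

```bash
python3 -m jog '[220,-0.7,0,0,0,0,0, 220,-2,0,0,0,0,0, 220,-3.3,0,0,0,0,0, 220,-4.6,0,0,0,0,0, 220,-5.7,0,0,0,0,0, 220,-6.4,0,0,0,0,0, 220,-6.5,0,0,0,0,0, 220,-6.5,0,0,0,0,0]' 100
python3 -m jog '[220,0,-0.5,0,0,0,0, 220,0,-0.9,0,0,0,0, 220,0,-1.1,0,0,0,0, 220,0,-1.3,0,0,0,0, 220,0,-1.5,0,0,0,0, 220,0,-1.7,0,0,0,0, 220,0,-2.0,0,0,0,0, 220,0,-2.4,0,0,0,0, 220,0,-2.8,0,0,0,0, 220,0,-3,0,0,0,0, 220,0,-3,0,0,0,0]' 100
python3 - <<'E'
from h import *
s=get_state();print(s["position"],s["contact_force"],s["moment"])
d=get_image("scene")
u0,v0=340,260
cv2.imwrite(f"pics/g_scene.png",np.clip(1.5*cv2.resize(d["color"][v0:v0+130,u0:u0+170],None,fx=4.6,fy=4.6),0,255).astype(np.uint8))
d=get_image("top")
cv2.imwrite(f"pics/g_top.png",np.clip(1.5*cv2.resize(d["color"][130:240,90:240],None,fx=4.6,fy=4.6),0,255).astype(np.uint8))
E
```

```text
clock: 9.1
position: [0.6314, 0.1733, 0.0543]
ee_rot: [-0.484, 0.484, -0.515, 0.515]
contact_force: [-0.3, 0.1, -2.0]
width: 0.0203
clock: 10.48
position: [0.6316, 0.1736, 0.0846]
ee_rot: [-0.484, 0.484, -0.515, 0.515]
contact_force: [0.2, -0.3, -2.4]
width: 0.0206
[0.63162773 0.17355066 0.08463995] [ 0.23273508 -0.33972426 -2.43791918] [-0.22867556  0.02268124  0.01975156]
```

View pics/g_scene.png

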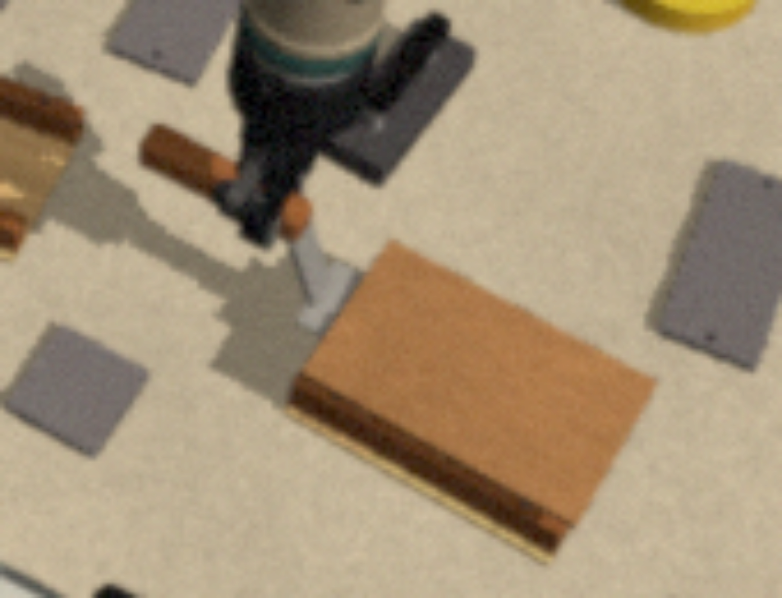

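View pics/g_top.png

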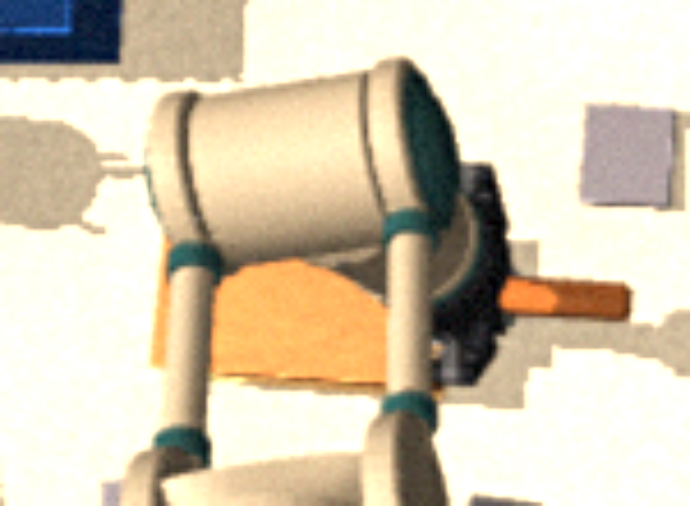

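Run:
```python
from h import *
d=get_image("scene")
p=np.array([(391,241),(656,381),(563,526),(299,375)])/4.6+[339.6,259.6]
for z in(.036,.0535): 
    w=cast(d,p,z)[:,:2]*1000;print(z,w.round(1),[np.linalg.norm(w[i]-w[i-1]).round(1) for i in range(4)])
    v=w[1]+w[2]-w[0]-w[3];print(w.mean(0),np.degrees(np.arctan2(v[1],v[0])))
c=np.clip(1.5*cv2.resize(d["color"][300:390,395:490],None,fx=8,fy=8,interpolation=cv2.INTER_CUBIC),0,255).astype(np.uint8)[:600]
cv2.imwrite("pics/g2.png",c[:,:800])
```

```text
0.036 [[571.8 232.6]
 [582.5 401.4]
 [696.8 389.1]
 [683.9 224.1]] [np.float64(112.4), np.float64(169.1), np.float64(114.9), np.float64(165.5)]
[633.72729782 311.81967619] 85.95038630345749
0.0535 [[584.  235.1]
 [594.6 401.7]
 [707.4 389.5]
 [694.7 226.6]] [np.float64(111.0), np.float64(166.9), np.float64(113.4), np.float64(163.4)]
[645.18494029 313.22167572] 85.95038630345749
```

View pics/g2.png

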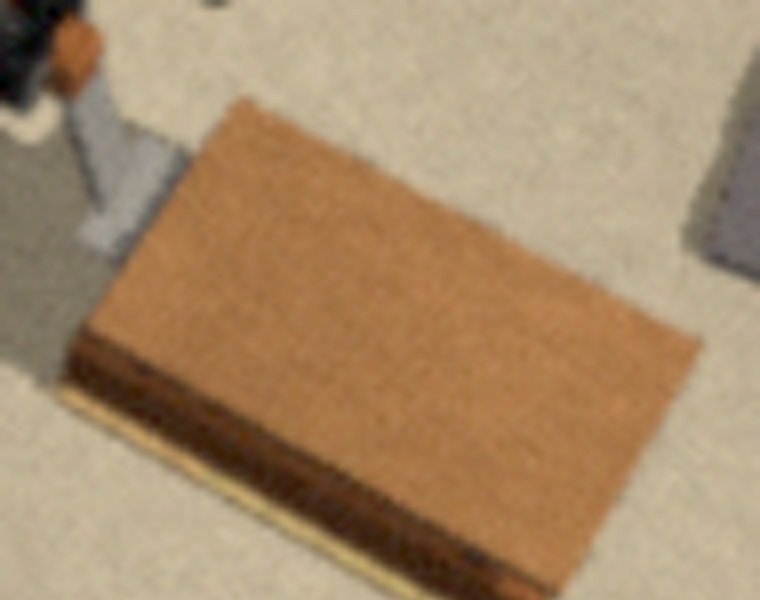

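Run:
```python
from h import *
a=np.radians(94.3);z=(np.sin(a),-np.cos(a),0)
print(rel((.6394,-.194,.105),(0,0,-1),z))
```

```text
(array([36.63, -2.07,  3.09]), array([ 0.  , -0.98,  0.  ]))
```

```bash
python3 -m jog '[220,0.3,-0.5,0,0,0,0, 220,1,-1,0.1,0,-0.03,0, 220,2,-1.6,0.2,0,-0.05,0, 220,3.4,-2,0.3,0,-0.1,0, 220,5.1,-2,0.4,0,-0.15,0, 220,7,-2,0.6,0,-0.2,0, 220,9.2,-2,0.8,0,-0.25,0, 220,11.4,-2,1,0,-0.3,0, 220,13.6,-2,1.2,0,-0.36,0, 220,15.8,-2,1.4,0,-0.42,0, 220,17.5,-2,1.5,0,-0.47,0, 220,18.6,-2,1.6,0,-0.5,0]' 100
python3 - <<'E'
from h import *
a=np.radians(94.3);z=(np.sin(a),-np.cos(a),0)
s=get_state();print(s["position"],s["contact_force"],s["moment"])
print(rel((.6394,-.194,.105),(0,0,-1),z))
d=get_image("scene")
cv2.imwrite(f"pics/h_scene.png",np.clip(1.5*cv2.resize(d["color"][220:380,270:480],None,fx=3.6,fy=3.6),0,255).astype(np.uint8))
E
```

```text
clock: 12.12
position: [0.6357, -0.0145, 0.1042]
ee_rot: [-0.502, 0.502, -0.498, 0.498]
contact_force: [-0.3, 0.5, -3.0]
width: 0.0204
[ 0.63573374 -0.01451856  0.10422432] [-0.31934624  0.52708258 -3.03638243] [-0.2204757  -0.01877535 -0.01076607]
(array([17.95, -0.08,  0.24]), array([ 0.  , -0.49, -0.  ]))
```

View pics/h_scene.png

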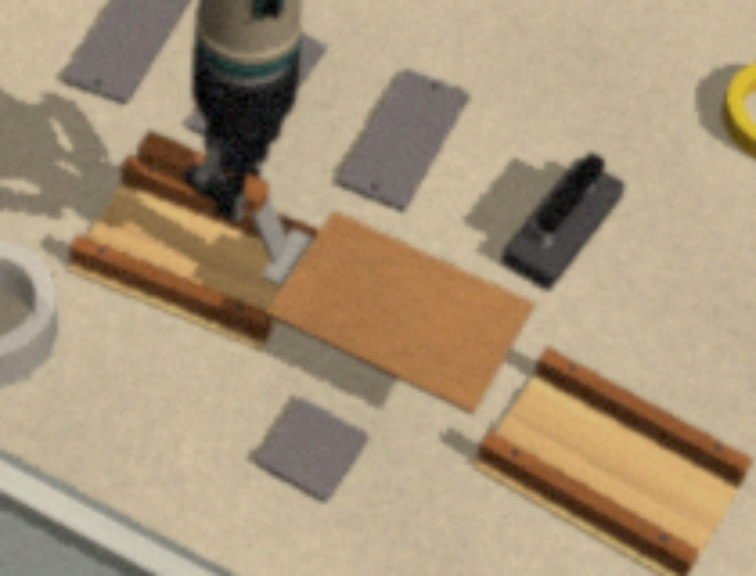

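```bash
python3 -m jog '[220,0.6,0,0,0,-0.02,0, 220,1.6,0,0,0,-0.05,0, 220,3,0,0,0,-0.1,0, 220,4.8,0,0.1,0,-0.15,0, 220,7,0,0.1,0,-0.21,0, 220,9.2,0,0.1,0,-0.27,0, 220,11.4,0,0.15,0,-0.33,0, 220,13.6,0,0.2,0,-0.38,0, 220,15.4,0,0.2,0,-0.43,0, 220,16.8,0,0.24,0,-0.47,0, 220,17.7,0,0.24,0,-0.49,0, 220,17.95,0,0.24,0,-0.49,0]' 100
python3 - <<'E'
from h import *
a=np.radians(94.3);z=(np.sin(a),-np.cos(a),0)
s=get_state();print(s["position"],s["contact_force"],s["moment"])
print(rel((.6394,-.194,.105),(0,0,-1),z))
d=get_image("scene")
cv2.imwrite(f"pics/i_scene.png",np.clip(1.5*cv2.resize(d["color"][230:330,240:373],None,fx=6,fy=6),0,255).astype(np.uint8))
E
```

```text
clock: 13.68
position: [0.6397, -0.193, 0.1043]
ee_rot: [0.519, -0.518, 0.481, -0.481]
contact_force: [0.0, 0.3, -3.5]
width: 0.0207
[ 0.63966252 -0.19296049  0.10432135] [ 0.03652222  0.26607104 -3.5049511 ] [-0.2215689  -0.02920361  0.04584465]
(array([ 0.1 , -0.07, -0.03]), array([ 0.,  0., -0.]))
```

View pics/i_scene.png

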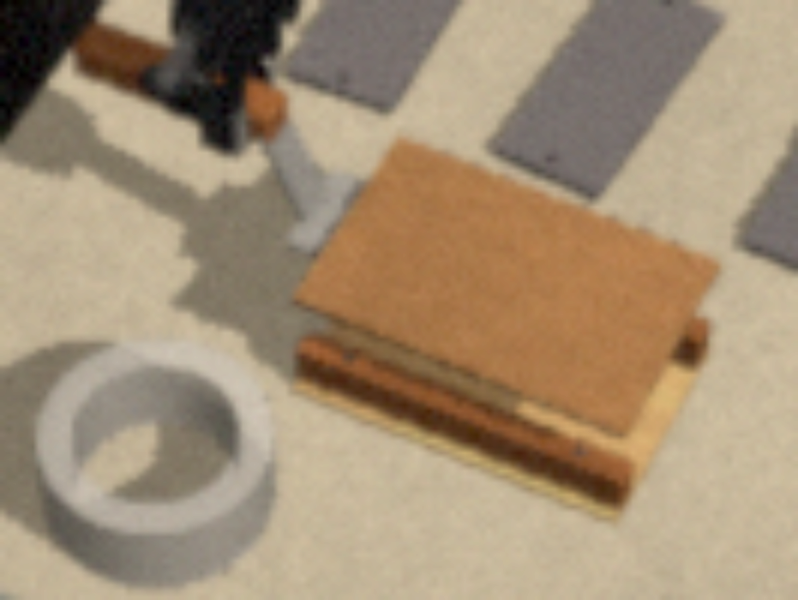

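Run:
```python
from h import *
d=get_image("scene")
f=lambda P:np.array(P)/6+[239.6,229.6]
p=f([(402,137),(719,267),(628,434),(295,300)])
for z in(.07,.0728): 
    w=cast(d,p,z)[:,:2]*1000;print(z,w.round(1),[np.linalg.norm(w[i]-w[i-1]).round(1) for i in range(4)])
    v=w[1]+w[2]-w[0]-w[3];print(w.mean(0),np.degrees(np.arctan2(v[1],v[0])))
# cradle outer-front top edge of near batten, and base edge
q=cast(d,f([(298,345),(632,462)]),.03)[:,:2]*1000;print(q)
print(proj(d,[[.689,-.1363,.03],[.677,.0336,.03]])*6-np.array([239.6,229.6])*6)
```

```text
0.07 [[ 580.3 -138.7]
 [ 571.8   29.1]
 [ 677.1   37.7]
 [ 690.2 -131. ]] [np.float64(110.1), np.float64(168.0), np.float64(105.6), np.float64(169.2)]
[629.84418197 -50.75678695] 93.65700821807748
0.0728 [[ 582.3 -137.6]
 [ 573.8   29.9]
 [ 678.9   38.5]
 [ 691.9 -129.9]] [np.float64(109.9), np.float64(167.7), np.float64(105.4), np.float64(168.8)]
[631.73268725 -49.7600159 ] 93.65700821807745
[[ 686.85717926 -132.37590885]
 [ 664.38198594   35.14875959]]
[[288.56959187 344.69843262]
 [615.96539566 480.12924945]]
```

```bash
python3 -m jog '[220,0.1,0.5,0,0,-0.05,0, 220,0.1,1.3,0,0,-0.05,0, 220,0.1,2.1,0,0,-0.05,0, 220,0.1,2.7,0,0,-0.05,0, 220,0.1,3.1,0,0,-0.05,0, 220,0.1,3.4,0,0,-0.05,0, 220,0.1,3.7,0,0,-0.05,0, 220,0.1,3.9,0,0,-0.05,0, 220,0.1,4.2,0,0,-0.05,0, 220,0.1,4.5,0,0,-0.05,0, 220,0.1,4.9,0,0,-0.05,0, 220,0.1,4.9,0,0,-0.05,0]' 100
python3 - <<'E'
from h import *
s=get_state();print(s["position"],s["contact_force"],s["moment"])
d=get_image("scene")
cv2.imwrite(f"pics/j_scene.png",np.clip(1.5*cv2.resize(d["color"][230:330,240:373],None,fx=6,fy=6),0,255).astype(np.uint8))
d=get_image("top")
cv2.imwrite(f"pics/j_top.png",np.clip(1.5*cv2.resize(d["color"][165:225,240:340],None,fx=8,fy=8,interpolation=cv2.INTER_NEAREST),0,255).astype(np.uint8))
E
```

```text
clock: 15.28
position: [0.6394, -0.1934, 0.0549]
ee_rot: [-0.52, 0.52, -0.479, 0.479]
contact_force: [-0.3, 0.9, -2.5]
width: 0.0203
[ 0.63940677 -0.19342341  0.05489175] [-0.29321336  0.91114659 -2.48282904] [-0.20125331 -0.03134698 -0.00757297]
```

View pics/j_scene.png

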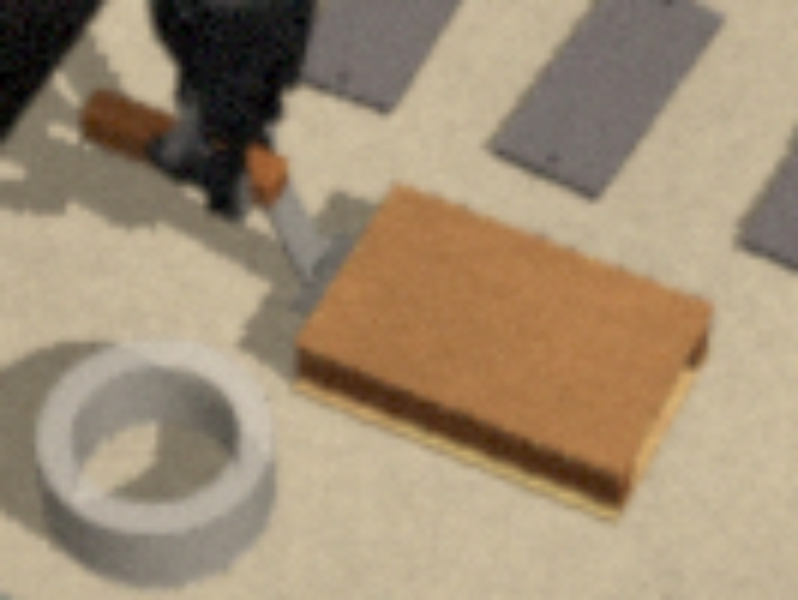

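View pics/j_top.png

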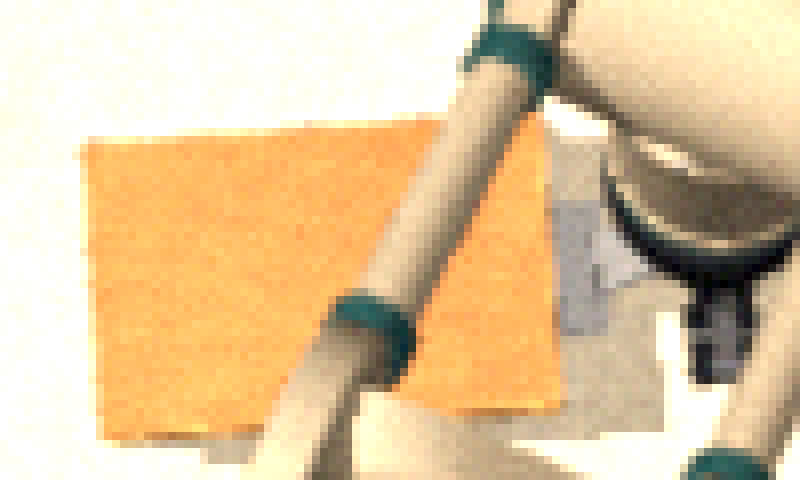

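Run:
```python
from h import *
d=get_image("top")
p=np.array([(82,147),(545,113),(566,411),(100,440)])/8+[239.5,164.5]
w=cast(d,p,.036)[:,:2]*1000;print(w.round(1),[np.linalg.norm(w[i]-w[i-1]).round(1) for i in range(4)])
v=w[0]+w[3]-w[1]-w[2];print(w.mean(0),np.degrees(np.arctan2(v[1],v[0])))
```

```text
[[ 676.1   32.9]
 [ 690.1 -136.8]
 [ 580.2 -145.6]
 [ 568.1   24.3]] [np.float64(108.3), np.float64(170.3), np.float64(110.2), np.float64(170.3)]
[628.60849456 -56.28538273] 94.39348286484677
```

```bash
python3 -m jog '[220,0,-0.6,0,0,0,0, 220,0,-1,0,0,0,0, 220,0,-1.3,0,0,0,0, 220,0,-1.6,0,0,0,0, 220,0,-2,0,0,0,0, 220,0,-2,0.25,0,0,0, 220,0,-2,0.25,0,0,0, 220,0,-1.6,0.25,0,0,0, 220,0,-1.3,0.25,0,0,0, 220,0,-1,0.25,0,0,0, 220,0,-0.5,0.25,0,0,0, 220,0,0,0.25,0,0,0]' 100
python3 - <<'E'
from h import *
s=get_state();print(s["position"],s["contact_force"],s["moment"])
d=get_image("top")
cv2.imwrite(f"pics/k_top.png",np.clip(1.5*cv2.resize(d["color"][165:225,240:340],None,fx=8,fy=8,interpolation=cv2.INTER_NEAREST),0,255).astype(np.uint8))
E
```

```text
clock: 16.92
position: [0.6422, -0.1934, 0.0551]
ee_rot: [-0.52, 0.52, -0.479, 0.479]
contact_force: [-0.4, 0.5, -2.8]
width: 0.0205
[ 0.64223237 -0.19337009  0.05505435] [-0.38469904  0.48046117 -2.7675626 ] [-0.10672738 -0.00315833  0.04515803]
```

View pics/k_top.png

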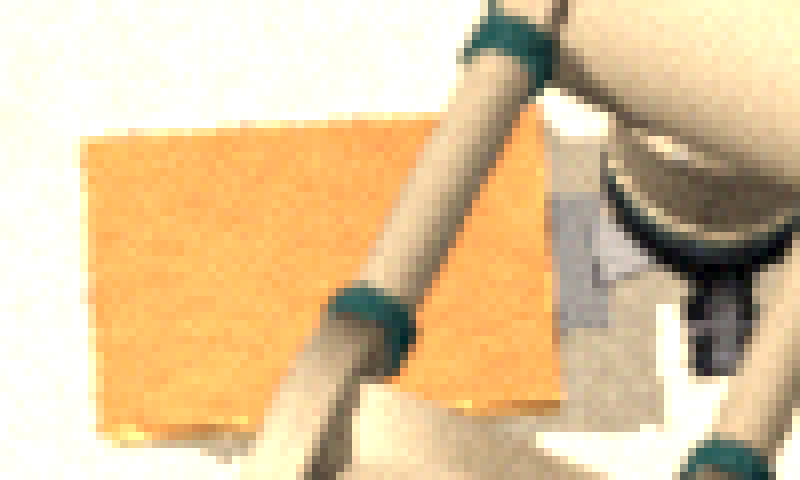

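```bash
python3 -m jog '[220,0.4,0,0,0,0,0, 220,1.2,0,0,0,0,0, 220,2.4,0,0,0,0,0, 220,3.8,0,0,0,0,0, 220,5.4,0,0,0,0,0, 220,7,0,0,0,0,0, 220,8.6,0,0,0,0,0, 220,10.2,0,0,0,0,0, 220,11.8,0,0,0,0,0, 220,13.4,0,0,0,0,0, 220,15,0,0,0,0,0, 220,15.5,0,0,0,0,0]' 100
python3 - <<'E'
from h import *
s=get_state();print(s["position"],s["contact_force"],s["moment"])
d=get_image("scene")
cv2.imwrite(f"pics/m_scene.png",np.clip(1.5*cv2.resize(d["color"][210:330,210:370],None,fx=5,fy=5),0,255).astype(np.uint8))
d=get_image("top")
cv2.imwrite(f"pics/m_top.png",np.clip(1.5*cv2.resize(d["color"][165:225,240:340],None,fx=8,fy=8,interpolation=cv2.INTER_NEAREST),0,255).astype(np.uint8))
E
```

```text
clock: 18.48
position: [0.6552, -0.3493, 0.0553]
ee_rot: [-0.52, 0.52, -0.479, 0.479]
contact_force: [1.2, 0.7, -2.2]
width: 0.0203
[ 0.6551574  -0.34932852  0.05531214] [ 1.20018063  0.71885157 -2.24894075] [-0.15615768 -0.06441372 -0.05321599]
```

View pics/m_scene.png

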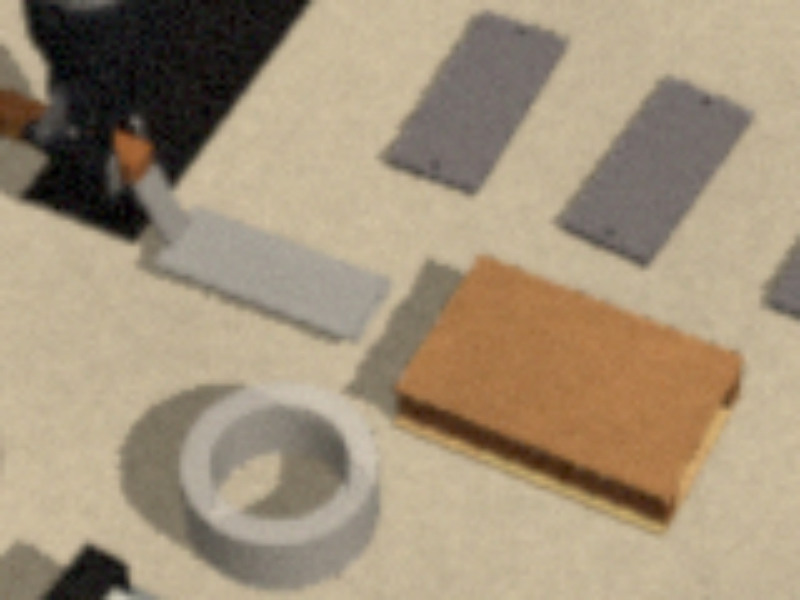

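View pics/m_top.png

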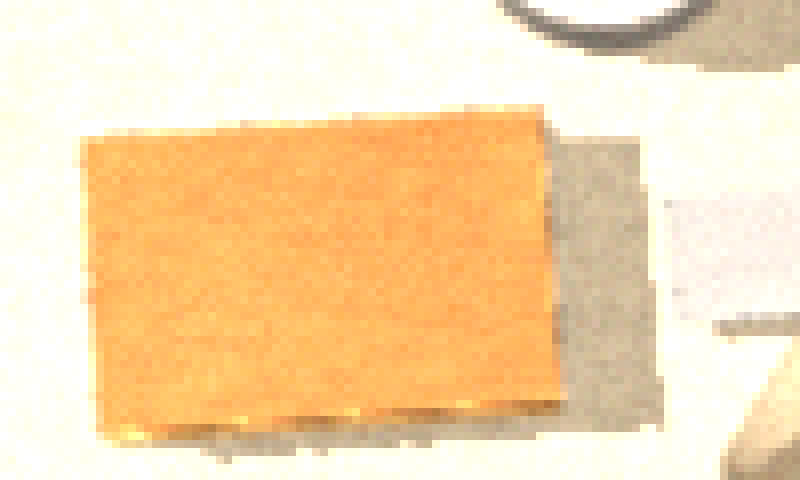

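Run:
```python
from h import *
d=get_image("top");m=masks(d["color"])
for c in comps(m["brown"],600,roi=(220,150,340,240)): print(rect(d,c,.036))
p=np.array([(211,90),(350,440),(243,446)])/4+[323.6,168.6]
w=cast(d,p,.003)[:,:2]*1000;print(w,(w[0]+w[1])/2,np.linalg.norm(w[0]-w[2]),np.linalg.norm(w[1]-w[2]))
v=w[0]-w[2];print(np.degrees(np.arctan2(v[1],v[0])))
# scene blade corners now
e=get_image("scene")
q=np.array([(390,285),(352,340),(157,262),(200,207)])/5+[209.6,209.6]
w=cast(e,q,.0175)[:,:2]*1000;print(w.round(1),w.mean(0),[np.linalg.norm(w[i]-w[i-1]).round(1) for i in range(4)]);v=w[0]+w[1]-w[2]-w[3];print(np.degrees(np.arctan2(v[1],v[0])))
```

```text
(array([630.5, -55.5]), 169.0, 109.6, -85.4)
[[ 660.46284075 -342.31908103]
 [ 400.27932603 -444.78531181]
 [ 395.13567995 -365.83285781]] [ 530.37108339 -393.55219642] 266.36703992887266 79.11982739592199
5.064425731143423
[[ 618.3 -181.2]
 [ 664.1 -178.6]
 [ 674.6 -309. ]
 [ 626.4 -311.2]] [ 645.82284445 -244.9900496 ] [np.float64(130.2), np.float64(45.9), np.float64(130.9), np.float64(48.2)]
94.09314954515642
```

Run:
```python
from h import *
a=np.radians(4.8);z=(np.sin(a),-np.cos(a),0)
print(rel((.485,-.3956,.12),(0,0,-1),z))
```

```text
(array([  3.4 ,  -6.47, -17.34]), array([ 1.000e-02,  1.124e+01, -0.000e+00]))
```

```bash
python3 -m jog '[220,0.3,-1,0,0,0,0, 220,0.5,-3,0,0,0,0, 220,0.7,-5,-0.5,0,0.6,0, 220,1,-6.5,-2,0,1.8,0, 220,1.3,-6.5,-4,0,3,0, 220,1.6,-6.5,-6,0,4.2,0, 220,2,-6.5,-8.5,0,5.4,0, 220,2.4,-6.5,-11,0,6.6,0, 220,2.8,-6.5,-13.5,0,7.8,0, 220,3.1,-6.5,-15.5,0,9,0, 220,3.3,-6.5,-16.8,0,10.2,0, 220,3.4,-6.5,-17.34,0,11.2,0]' 100
python3 - <<'E'
from h import *
a=np.radians(4.8);z=(np.sin(a),-np.cos(a),0)
s=get_state();print(s["position"])
print(rel((.485,-.3956,.05),(0,0,-1),z))
E
```

```text
clock: 20.18
position: [0.4843, -0.396, 0.1215]
ee_rot: [-0.03, 0.03, -0.706, 0.707]
contact_force: [0.3, -0.0, -2.1]
width: 0.0207
[ 0.48434873 -0.39595699  0.12151738]
(array([-0.07,  7.15, -0.03]), array([-0.  ,  0.01, -0.  ]))
```

```bash
python3 -m jog '[220,0,1.5,0,0,0,0, 220,0,3.5,0,0,0,0, 220,-0.07,5.5,0,0,0,0, 220,-0.07,6.6,0,0,0,0, 220,-0.07,7.0,0,0,0,0, 220,-0.07,7.15,0,0,0,0, 220,-0.07,7.15,0,0,0,0]' 100
python3 - <<'E'
from h import *
d=get_image("scene");e=get_image("top")
cv2.imwrite(f"pics/n_scene.png",np.clip(1.5*cv2.resize(d["color"][180:270,200:320],None,fx=6,fy=6),0,255).astype(np.uint8))
cv2.imwrite(f"pics/n_top.png",np.clip(1.5*cv2.resize(e["color"][170:290,350:450],None,fx=5,fy=5),0,255).astype(np.uint8))
E
```

```text
clock: 21.05
position: [0.4862, -0.3963, 0.0495]
ee_rot: [-0.032, 0.032, -0.706, 0.707]
contact_force: [-0.4, 0.1, -2.4]
width: 0.0205
```

View pics/n_scene.png

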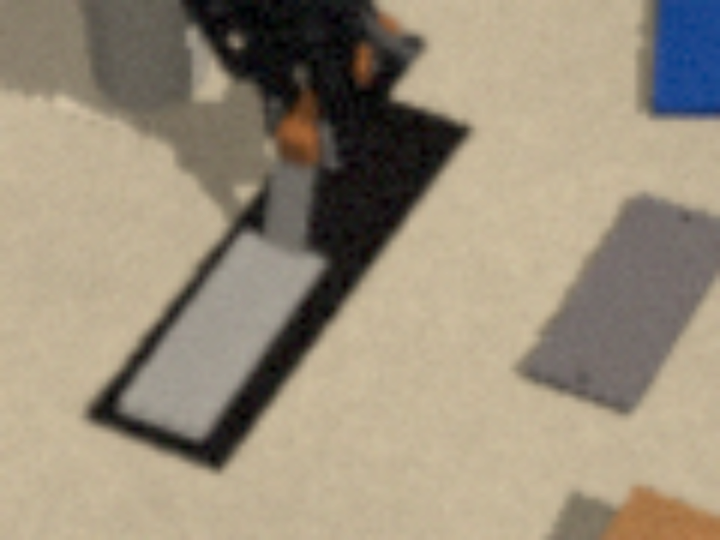

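View pics/n_top.png

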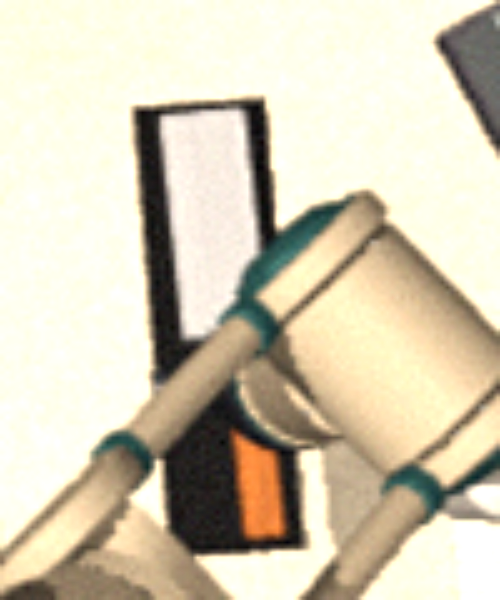

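```bash
python3 -m jog '[220,0.05,0.2,-0.1,0,0,0, 220,0.05,0.35,-0.1,0,0,0, 220,0.05,0.5,-0.1,0,0,0, 220,0.05,0.6,-0.1,0,0,0, 220,0.05,0.6,-0.1,0,0,0]' 100
```

```text
clock: 21.78
position: [0.4852, -0.3951, 0.0436]
ee_rot: [-0.032, 0.032, -0.706, 0.706]
contact_force: [-1.4, 1.6, 2.7]
width: 0.0204
```

Contact (force up about 5 N). I'll open slowly and retreat upwards.

```bash
python3 -m jog '[150,0,0,0,0,0,0, 120,0,0,0,0,0,0, 100,0,0,0,0,0,0, 100,0,0,0,0,0,0, 100,0,-2,0,0,0,0, 100,0,-6,0,0,0,0, 100,0,-11,0,0,0,0, 0,6,-13,-6,0,0,0, 0,10,-13,-11,0,0,0, 0,10,-13,-16,0,0,0, 0,10,-13,-20,0,0,0, 0,10,-13,-20,0,0,0]' 100
python3 - <<'E'
from h import *
d=get_image("scene");e=get_image("top")
cv2.imwrite(f"pics/o_top.png",np.clip(1.5*e["color"],0,255).astype(np.uint8))
cv2.imwrite(f"pics/o_top2.png",np.clip(1.5*cv2.resize(e["color"][170:290,350:450],None,fx=5,fy=5),0,255).astype(np.uint8))
m=masks(e["color"]);r=(370,180,420,290)
B=rect(e,comps(m["steel"],90,roi=r)[0],.006);H=rect(e,comps(m["brown"],90,roi=r)[0],.072)
print(B,H);u=B[0]-H[0];print(np.degrees(np.arctan2(u[1],u[0])))
k=((m["black"]|m["steel"]|m["brown"]));
mm=cv2.morphologyEx(k,cv2.MORPH_CLOSE,np.ones((3,3),np.uint8))
for c in comps(mm,900,roi=(370,185,415,285)): print("mat",rect(e,c,.003))
E
```

```text
clock: 23.28
position: [0.3661, -0.2016, 0.1731]
ee_rot: [0.033, -0.033, 0.707, -0.706]
contact_force: [-1.1, -0.9, -0.6]
width: 0.0857
(array([ 590. , -386.6]), 132.2, 48.1, 6.1) (array([ 455.7, -399.8]), 103.2, 22.2, 6.3)
5.613424455490114
mat (array([ 529.3, -392.6]), 267.0, 77.6, 4.8)
```

View pics/o_top.png

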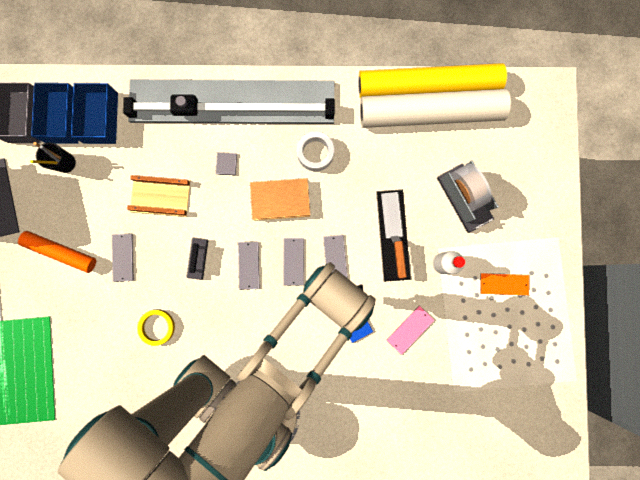

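View pics/o_top2.png

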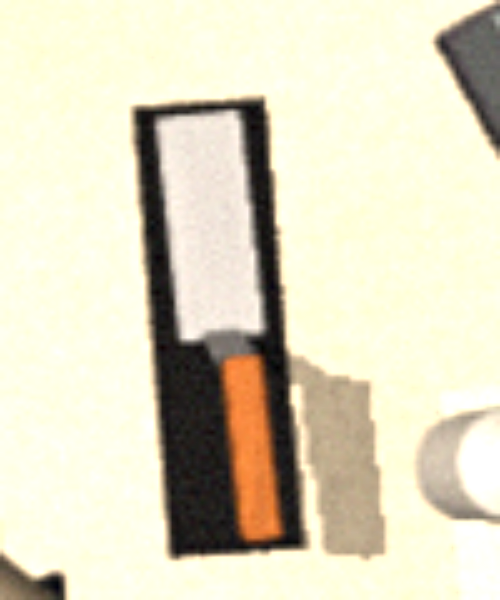

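Run:
```python
from h import *
for nm in("pics/top0.png",None):
    d=get_image("top");im=cv2.imread(nm) if nm else d["color"]
    m=masks(im)["grey"];m=cv2.morphologyEx(m,cv2.MORPH_CLOSE,np.ones((5,5),np.uint8))
    for c in comps(m,300,roi=(80,220,360,310)):
        M=cv2.moments(c);uv=(M["m10"]/M["m00"],M["m01"]/M["m00"])
        w=cast(d,c.reshape(-1,2),.008)[:,:2]*1000
        vx,vy,_,_=cv2.fitLine(w.astype(np.float32),cv2.DIST_L2,0,.01,.01).ravel()
        print((cast(d,uv,.008)[0,:2]*1000).round(1),rect(d,c,.008)[1:],np.degrees(np.arctan2(vy,vx)).round(1))
```

```text
[435.1  35.8] (136.2, 59.0, 1.2) 2.1
[447.5 -97. ] (133.0, 56.3, 0.6) 0.8
[ 456.  -220.4] (137.9, 58.8, 5.8) 6.7
[455.9 411.7] (136.8, 56.6, 2.1) 3.1
[434.8  35.4] (136.2, 59.0, 1.2) 2.3
[447.5 -97. ] (133.0, 56.3, 0.6) 0.8
[ 477.  -220.8] (113.4, 58.6, 6.0) 17.6
[455.4 411.4] (136.9, 56.5, 2.1) 2.3
```

Run:
```python
from h import *
a=np.radians(0.7);z=(np.sin(a),-np.cos(a),0)
print(rel((.4475,-.097,.06),(0,0,-1),z))
```

```text
(array([ -8.85,  11.31, -10.17]), array([-0.01,  0.55, -0.01]))
```

```bash
python3 -m jog '[0,-3,2,-4,0,0.2,0, 0,-6,5,-8,0,0.4,0, 0,-8.85,9,-10.17,0,0.55,0, 0,-8.85,11.3,-10.17,0,0.55,0, 0,-8.85,11.3,-10.17,0,0.55,0]' 40
python3 - <<'E'
from h import *
a=np.radians(0.7);z=(np.sin(a),-np.cos(a),0)
print(rel((.4475,-.097,-.002),(0,0,-1),z))
d=get_image("scene");u0,v0=proj(d,[.4475,-.097,.02])[0].astype(int)-50
cv2.imwrite(f"pics/p1.png",np.clip(1.5*cv2.resize(d["color"][v0:v0+100,u0:u0+110],None,fx=6,fy=6),0,255).astype(np.uint8))
E
```

```text
clock: 24.1
position: [0.4461, -0.0957, 0.058]
ee_rot: [0.003, -0.006, 0.708, -0.707]
contact_force: [-1.6, 0.2, 0.0]
width: 0.0854
(array([-0.17,  6.  ,  0.14]), array([0.01, 0.01, 0.03]))
```

View pics/p1.png

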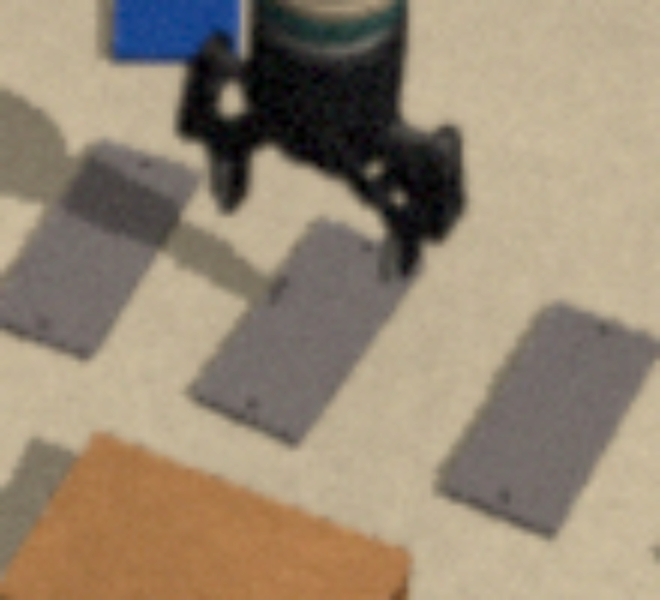

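```bash
python3 -m jog '[0,0,2,0,0,0,0, 0,-0.1,4,0.1,0,0,0, 0,-0.1,5.2,0.1,0,0,0, 0,-0.1,5.8,0.1,0,0,0, 0,-0.1,5.8,0.1,0,0,0]' 40
python3 - <<'E'
from h import *
a=np.radians(0.7);z=(np.sin(a),-np.cos(a),0)
print(rel((.4475,-.097,-.002),(0,0,-1),z))
E
```

```text
clock: 24.78
position: [0.4478, -0.0969, 0.0021]
ee_rot: [-0.005, 0.004, -0.707, 0.707]
contact_force: [-0.6, 0.1, 0.5]
width: 0.0853
(array([0.03, 0.41, 0.01]), array([-0.,  0., -0.]))
```

```bash
python3 -m jog '[0,0,0.35,0,0,0,0, 40,0,0.35,0,0,0,0, 60,0,0.35,0,0,0,0, 80,0,0.35,0,0,0,0, 110,0,0.35,0,0,0,0, 110,0,0.35,0,0,0,0, 110,0,0.35,0,0,0,0]' 40
python3 - <<'E'
from h import *
d=get_image("scene");u0,v0=proj(d,[.4475,-.097,.02])[0].astype(int)-40
cv2.imwrite(f"pics/p2.png",np.clip(1.5*cv2.resize(d["color"][v0:v0+80,u0:u0+100],None,fx=7,fy=7),0,255).astype(np.uint8))
E
```

```text
clock: 25.65
position: [0.4477, -0.0965, -0.001]
ee_rot: [-0.005, 0.005, -0.707, 0.707]
contact_force: [-0.7, 1.4, 6.5]
width: 0.0582
```

View pics/p2.png

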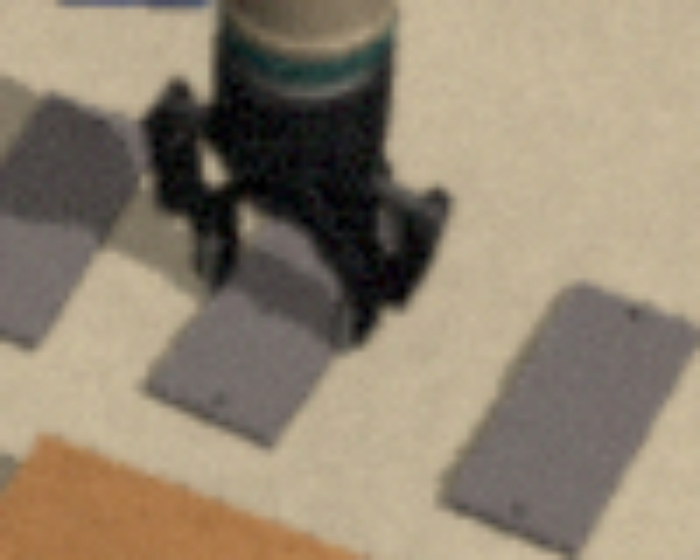

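Run:
```python
from h import *
a=np.radians(94.4);z=(np.sin(a),-np.cos(a),0)
print(rel((.6308,-.0555,.085),(0,0,-1),z))
```

```text
(array([-18.36,  -8.58,  -3.86]), array([ 0.  , 10.79, -0.  ]))
```

```bash
python3 -m jog '[110,0,-1,0,0,0,0, 110,0,-3,0,0,0,0, 110,-1,-6,-0.3,0,-0.8,0, 110,-3,-8.6,-0.6,0,-2,0, 110,-5,-8.6,-1,0,-3.2,0, 110,-7,-8.6,-1.5,0,-4.5,0, 110,-9.5,-8.6,-2,0,-5.8,0, 110,-12,-8.6,-2.5,0,-7.1,0, 110,-14.5,-8.6,-3,0,-8.4,0, 110,-16.5,-8.6,-3.5,0,-9.7,0, 110,-18,-8.6,-3.86,0,-11,0, 110,-18.36,-8.6,-3.86,0,-11.71,0]' 40
python3 - <<'E'
from h import *
a=np.radians(94.4);z=(np.sin(a),-np.cos(a),0)
s=get_state();print(s["position"],s["width"],s["qpos"])
print(rel((.6308,-.0555,.045),(0,0,-1),z))
d=get_image("scene");u0,v0=proj(d,[.63,-.0555,.04])[0].astype(int)-50
cv2.imwrite(f"pics/p3.png",np.clip(1.5*cv2.resize(d["color"][v0:v0+100,u0:u0+110],None,fx=6,fy=6),0,255).astype(np.uint8))
E
```

```text
clock: 27.2
position: [0.6318, -0.0554, 0.0846]
ee_rot: [0.52, -0.52, 0.479, -0.479]
contact_force: [-0.2, -0.3, -0.1]
width: 0.0581
[ 0.63176181 -0.05536905  0.08455531] 0.058053119001189736 [-1.97017607e-01  4.70172448e-01  1.58377089e+00 -1.03453783e-04
  1.08693791e+00 -2.78721989e-01]
(array([ 0.  ,  3.96, -0.1 ]), array([-0.  ,  0.04,  0.  ]))
```

View pics/p3.png

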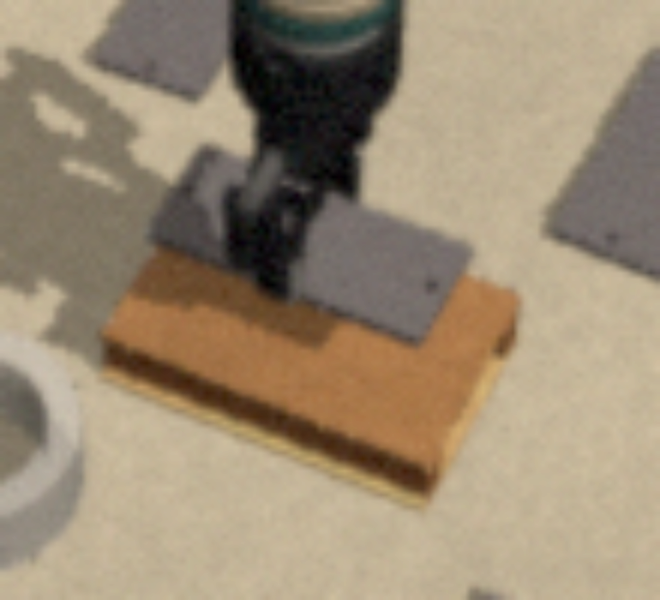

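```bash
python3 -m jog '[110,0,1,-0.1,0,0,0, 110,0,2.5,-0.1,0,0,0, 110,0,3.8,-0.1,0,0,0, 110,0,4.4,-0.1,0,0,0, 110,0,4.7,-0.1,0,0,0, 110,0,4.85,-0.1,0,0,0, 110,0,4.85,-0.1,0,0,0]' 40
```

```text
clock: 28.12
position: [0.63, -0.0557, 0.0362]
ee_rot: [0.519, -0.519, 0.48, -0.48]
contact_force: [0.7, -0.3, -0.8]
width: 0.0579
```

```bash
python3 -m jog '[110,0,0.1,0.05,0,0,0, 110,0,0.15,0.05,0,0,0]' 40
```

```text
clock: 28.38
position: [0.6306, -0.0557, 0.0351]
ee_rot: [0.519, -0.519, 0.48, -0.481]
contact_force: [-1.0, 0.7, 4.1]
width: 0.0577
```

```bash
python3 -m jog '[70,0,0,0,0,0,0, 50,0,0,0,0,0,0, 20,0,0,0,0,0,0, 0,0,0,0,0,0,0, 0,0,-1,0,0,0,0, 0,0,-4,0,0,0,0, 0,0,-8,0,0,0,0]' 40
python3 - <<'E'
from h import *
a=np.radians(1.6);z=(np.sin(a),-np.cos(a),0)
print(rel((.435,.0355,.06),(0,0,-1),z))
E
```

```text
clock: 29.25
position: [0.6296, -0.0555, 0.1149]
ee_rot: [-0.519, 0.519, -0.481, 0.48]
contact_force: [1.2, -1.1, -0.4]
width: 0.0853
(array([-10.58,   5.53, -18.69]), array([ 1.00e-02, -1.09e+01, -1.00e-02]))
```

```bash
python3 -m jog '[0,-1,0,-3,0,1.2,0, 0,-3,0,-6,0,2.4,0, 0,-5,0,-9,0,3.6,0, 0,-7,0,-12,0,4.9,0, 0,-9,0,-15,0,6.2,0, 0,-10.58,0,-17,0,7.5,0, 0,-10.58,0,-18.69,0,8.8,0, 0,-10.58,2,-18.69,0,10,0, 0,-10.58,4,-18.69,0,11,0, 0,-10.58,5.5,-18.69,0,11.6,0, 0,-10.58,5.5,-18.69,0,11.6,0]' 40
python3 - <<'E'
from h import *
d=get_image("top");im=d["color"]
cv2.imwrite(f"pics/q1.png",np.clip(1.5*cv2.resize(im[165:295,230:350],None,fx=4.5,fy=4.5,interpolation=cv2.INTER_CUBIC),0,255).astype(np.uint8))
a=np.radians(1.6);z=(np.sin(a),-np.cos(a),0)
print(rel((.435,.0355,-.002),(0,0,-1),z))
m=masks(im);
for c in comps(m["grey"],300,roi=(240,170,325,225)): print("plate",rect(d,c,.044))
for c in comps(m["brown"]|m["grey"],900,roi=(240,170,325,225)): print("board",rect(d,c,.036))
E
```

```text
clock: 30.62
position: [0.4351, 0.0354, 0.0592]
ee_rot: [0.01, -0.011, 0.707, -0.707]
contact_force: [0.3, -0.1, 0.6]
width: 0.0852
(array([ 0.08,  6.17, -0.02]), array([-0.  ,  0.01, -0.  ]))
plate (array([630.9, -59. ]), 135.6, 57.5, -85.4)
board (array([630.5, -55.4]), 169.1, 109.2, -85.7)
```

View pics/q1.png

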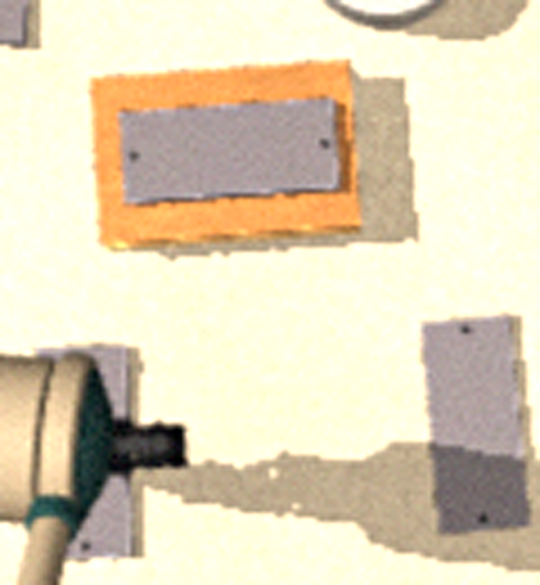

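```bash
cat >> h.py <<'E'
def holes(d,im,roi,z,f=8):
    """hole dots inside a grey plate region: darkest blobs via blackhat"""
    a,b,c,e=roi
    g=cv2.cvtColor(im[b:e,a:c],cv2.COLOR_BGR2GRAY);G=cv2.resize(g,None,fx=f,fy=f,interpolation=cv2.INTER_CUBIC)
    bh=cv2.morphologyEx(cv2.GaussianBlur(G,(0,0),f/3),cv2.MORPH_BLACKHAT,np.ones((4*f,4*f),np.uint8)).astype(float)
    out=[]
    B=bh.copy()
    for _ in range(4):
        _,mx,_,p=cv2.minMaxLoc(B)
        y0,y1,x0,x1=max(p[1]-f,0),p[1]+f+1,max(p[0]-f,0),p[0]+f+1
        w=bh[y0:y1,x0:x1];yy,xx=np.mgrid[y0:y0+w.shape[0],x0:x0+w.shape[1]]
        u=(xx*w).sum()/w.sum();v=(yy*w).sum()/w.sum()
        px=np.array([(u+.5)/f-.5+a,(v+.5)/f-.5+b])
        out.append((round(mx),px.round(1),(cast(d,px,z)[0,:2]*1000).round(1)))
        B[max(p[1]-2*f,0):p[1]+2*f,max(p[0]-2*f,0):p[0]+2*f]=0
    return out
E
python3 - <<'E'
from h import *
d=get_image("top");im=d["color"];im0=cv2.imread("pics/top0.png")
for n,I,r,z in(("P1",im,(258,188,304,210),.044),("A",im0,(241,244,257,287),.008),("B",im0,(286,240,302,284),.008),("C",im0,(327,237,344,281),.008),("D",im0,(114,236,131,280),.008)):
    print(n);[print(*h) for h in holes(d,I,r,z)]
E
```

```text
P1
52 [267.8 209. ] [598.3 -22.2]
52 [270.1 209. ] [598.3 -28.7]
46 [272. 209.] [598.4 -34.3]
45 [301.6 196.3] [ 636.2 -120. ]
A
64 [248.7 286. ] [374.3  34.2]
63 [247.7 244. ] [498.   39.5]
12 [247.2 245.2] [494.6  40.9]
10 [241. 271.] [418.   57.7]
B
51 [293.1 240. ] [511.1 -95.1]
50 [293.1 282.1] [386.7 -96.6]
11 [293.1 241.1] [507.8 -94.9]
9 [294.7 240. ] [511.1 -99.7]
C
61 [336.9 279.9] [ 394.6 -225.6]
53 [333.  237.8] [ 518.7 -213.3]
22 [343. 237.] [ 521.3 -242.8]
11 [327.  274.6] [ 409.8 -196.2]
D
51 [121.3 236. ] [518.5 415.8]
46 [122.1 278. ] [394.2 408.7]
11 [121.3 237.1] [515.2 415.7]
9 [114. 251.] [473.8 435.8]
```

Run:
```python
from h import *
d=get_image("top");im=d["color"];im0=cv2.imread("pics/top0.png")
P={}
for n,I,r,z in(("P1",im,(254,186,306,213),.044),("A",im0,(238,238,261,293),.008),("B",im0,(283,234,306,290),.008),("C",im0,(323,231,348,287),.008),("D",im0,(110,230,135,286),.008)):
    hs=[h for h in holes(d,I,r,z)]
    print(n,[(h[0],list(h[1]),list(h[2])) for h in hs[:3]])
    a,b=hs[0][2],hs[1][2]; v=a-b
    print("  mid",(a+b)/2,"dist",np.linalg.norm(v).round(1),"ang",np.degrees(np.arctan2(v[1],v[0])).round(1))
```

```text
P1 [(51, [np.float64(259.2), np.float64(199.2)], [np.float64(626.7), np.float64(3.3)]), (51, [np.float64(305.0), np.float64(206.2)], [np.float64(607.3), np.float64(-130.0)]), (48, [np.float64(301.6), np.float64(196.5)], [np.float64(635.9), np.float64(-119.9)])]
  mid [617.   -63.35] dist 134.7 ang 81.7
A [(59, [np.float64(248.7), np.float64(285.9)], [np.float64(374.4), np.float64(34.2)]), (57, [np.float64(247.7), np.float64(243.9)], [np.float64(498.3), np.float64(39.5)]), (37, [np.float64(258.1), np.float64(256.6)], [np.float64(461.0), np.float64(8.0)])]
  mid [436.35  36.85] dist 124.0 ang -177.6
B [(53, [np.float64(293.1), np.float64(282.1)], [np.float64(386.7), np.float64(-96.5)]), (46, [np.float64(293.1), np.float64(240.1)], [np.float64(510.9), np.float64(-95.1)]), (28, [np.float64(303.2), np.float64(261.3)], [np.float64(448.2), np.float64(-125.6)])]
  mid [448.8 -95.8] dist 124.2 ang -179.4
C [(60, [np.float64(336.9), np.float64(279.7)], [np.float64(395.0), np.float64(-225.6)]), (59, [np.float64(333.0), np.float64(237.8)], [np.float64(518.7), np.float64(-213.2)]), (27, [np.float64(345.0), np.float64(257.0)], [np.float64(462.2), np.float64(-249.0)])]
  mid [ 456.85 -219.4 ] dist 124.3 ang -174.3
D [(50, [np.float64(131.7), np.float64(235.1)], [np.float64(521.5), np.float64(384.9)]), (50, [np.float64(122.1), np.float64(278.1)], [np.float64(394.0), np.float64(408.7)]), (49, [np.float64(132.4), np.float64(264.8)], [np.float64(433.4), np.float64(379.7)])]
  mid [457.75 396.8 ] dist 129.7 ang -10.6
```

Run:
```python
from h import *
a=np.radians(2.4);z=(np.sin(a),-np.cos(a),0)
print(rel((.4363,.0365,-.0005),(0,0,-1),z))
```

```text
(array([ 0.02,  6.07, -0.12]), array([-0.  , -0.09, -0.01]))
```

```bash
python3 -m jog '[0,0.02,2,-0.1,0,-0.09,0, 0,0.02,4,-0.12,0,-0.09,0, 0,0.02,5.4,-0.12,0,-0.09,0, 0,0.02,6.05,-0.12,0,-0.09,0, 40,0.02,6.1,-0.12,0,-0.09,0, 60,0.02,6.1,-0.12,0,-0.09,0, 80,0.02,6.1,-0.12,0,-0.09,0, 110,0.02,6.1,-0.12,0,-0.09,0, 110,0.02,6.1,-0.12,0,-0.09,0, 110,0.02,6.1,-0.12,0,-0.09,0]' 40
python3 - <<'E'
from h import *
a=np.radians(94.3);z=(np.sin(a),-np.cos(a),0)
s=get_state();print(s["position"],s["width"],s["contact_force"])
print(rel((.6306,-.0546,.095),(0,0,-1),z))
E
```

```text
clock: 32.02
position: [0.4361, 0.0366, -0.0006]
ee_rot: [-0.015, 0.014, -0.707, 0.707]
contact_force: [-1.6, 0.9, 7.3]
width: 0.0582
[ 0.4360524   0.03660562 -0.00056377] 0.05820930187907639 [-1.55441517  0.91703481  7.30169282]
(array([-19.08,  -9.52,   9.91]), array([ 1.000e-02,  1.101e+01, -1.000e-02]))
```

Rotation the long way for joint 6: 11.01 − 22.5 = −11.49.

```bash
python3 -m jog '[110,0,-1,0,0,0,0, 110,0,-3,0,0,0,0, 110,-1,-6,0.5,0,-0.8,0, 110,-3,-9,1.5,0,-2,0, 110,-5,-9.5,2.5,0,-3.2,0, 110,-7,-9.5,3.5,0,-4.5,0, 110,-9.5,-9.5,5,0,-5.8,0, 110,-12,-9.5,6.3,0,-7.1,0, 110,-14.5,-9.5,7.5,0,-8.4,0, 110,-16.8,-9.5,8.8,0,-9.7,0, 110,-18.6,-9.5,9.7,0,-10.8,0, 110,-19.08,-9.5,9.91,0,-11.49,0]' 40
python3 -m jog '[110,0,0,0,0,0,0]'
python3 - <<'E'
from h import *
a=np.radians(94.3);z=(np.sin(a),-np.cos(a),0)
s=get_state();print(s["position"],s["width"],s["contact_force"])
print(rel((.6306,-.0546,.0436),(0,0,-1),z))
d=get_image("scene");u0,v0=proj(d,[.63,-.0555,.04])[0].astype(int)-50
cv2.imwrite(f"pics/q3.png",np.clip(1.5*cv2.resize(d["color"][v0:v0+100,u0:u0+110],None,fx=6,fy=6),0,255).astype(np.uint8))
E
```

```text
clock: 33.52
position: [0.6315, -0.0554, 0.0938]
ee_rot: [0.519, -0.519, 0.48, -0.481]
contact_force: [0.9, -0.3, -0.7]
width: 0.058
clock: 33.65
position: [0.6304, -0.0549, 0.0936]
ee_rot: [-0.518, 0.518, -0.481, 0.481]
contact_force: [-1.0, 0.4, -0.2]
width: 0.0579
[ 0.63036934 -0.05485181  0.09364257] 0.05791786068764606 [-0.99269626  0.35576586 -0.18497978]
(array([-0.02,  5.  ,  0.02]), array([-0.  , -0.01,  0.  ]))
```

View pics/q3.png

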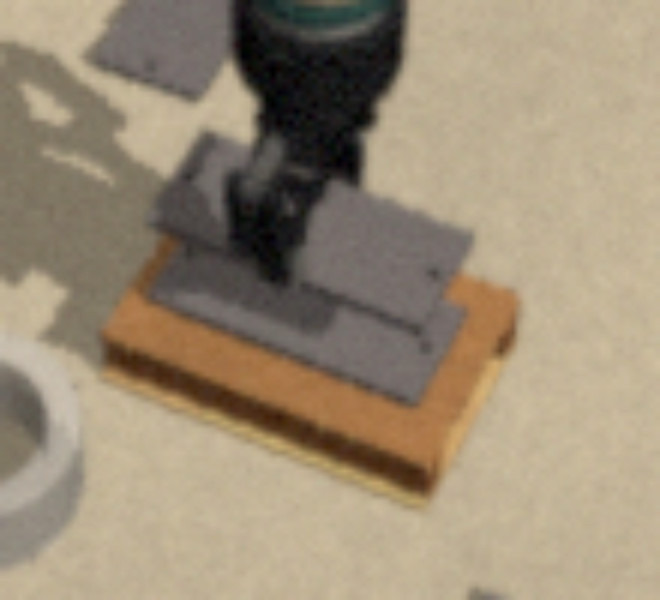

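Run:
```python
from h import *
d=get_image("scene");c=proj(d,[.63,-.0555,.04])[0].astype(int)-50
f=lambda p,z:cast(d,np.array(p)/6-.4+c,z)[0]*1000
# corners: held right-bottom (415,328)? left-bottom (150,222); P1 left-bottom (148,295), right-bottom (416,402); right-top corners (472,237),(466,308)
for a,b in(((432,270),(425,345)),((150,222),(148,295)),((472,237),(466,308))):
    print((f(a,.1023)-f(b,.044)).round(1))
```

```text
[ 0.2  0.5 58.3]
[ 0.8  2.3 58.3]
[ 2.9  0.9 58.3]
```

```bash
python3 -m jog '[110,0.05,1,0.02,0,0,0, 110,0.08,2.8,0.02,0,0,0, 110,0.08,4.2,0.02,0,0,0, 110,0.08,4.7,0.02,0,0,0, 110,0.08,4.9,0.02,0,0,0, 110,0.08,5.0,0.02,0,0,0, 110,0.08,5.05,0.02,0,0,0, 110,0.08,5.05,0.02,0,0,0]' 40
```

```text
clock: 34.75
position: [0.6308, -0.0555, 0.0436]
ee_rot: [0.518, -0.518, 0.481, -0.481]
contact_force: [-1.5, -0.3, 1.8]
width: 0.0578
```

```bash
python3 -m jog '[110,0,0.07,0,0,0,0, 70,0,0.05,0,0,0,0, 50,0,0.05,0,0,0,0, 20,0,0,0,0,0,0, 0,0,0,0,0,0,0, 0,0,-1,0,0,0,0, 0,0,-4,0,0,0,0, 0,0,-8,0,0,0,0]' 40
python3 - <<'E'
from h import *
a=np.radians(5.7);z=(np.sin(a),-np.cos(a),0)
print(rel((.4569,-.2195,.06),(0,0,-1),z))
E
```

```text
clock: 35.75
position: [0.6298, -0.0553, 0.1233]
ee_rot: [-0.518, 0.519, -0.482, 0.48]
contact_force: [-0.7, -0.6, 1.6]
width: 0.0855
(array([ 15.09,   6.36, -18.46]), array([1.000e-02, 1.107e+01, 1.000e-02]))
```

```bash
python3 -m jog '[0,2,0,-2,0,1.2,0, 0,4,0,-4,0,2.4,0, 0,6,0,-7,0,3.6,0, 0,8,0,-10,0,4.9,0, 0,10,0,-13,0,6.2,0, 0,12,0,-15.5,0,7.5,0, 0,14,1,-17.5,0,8.8,0, 0,15.09,3,-18.46,0,10,0, 0,15.09,5,-18.46,0,11.07,0, 0,15.09,6.3,-18.46,0,11.07,0, 0,15.09,6.3,-18.46,0,11.07,0]' 40
python3 - <<'E'
from h import *
d=get_image("top");im=d["color"]
cv2.imwrite(f"pics/r1.png",np.clip(1.5*cv2.resize(im[175:225,240:330],None,fx=8,fy=8,interpolation=cv2.INTER_CUBIC),0,255).astype(np.uint8))
for h in holes(d,im,(250,180,310,220),.052): print(*h)
a=np.radians(5.7);z=(np.sin(a),-np.cos(a),0)
print(rel((.4569,-.2195,-.001),(0,0,-1),z))
E
```

```text
clock: 37.12
position: [0.4573, -0.2193, 0.0595]
ee_rot: [0.036, -0.036, 0.706, -0.706]
contact_force: [-0.1, -0.1, 0.0]
width: 0.0855
68 [277.3 208.3] [599.4 -50.5]
67 [293.  207.3] [602.6 -95.6]
65 [294.9 207.4] [ 602.7 -101.3]
65 [263.3 209.3] [596.1 -10. ]
(array([ 0.1 ,  6.11, -0.01]), array([-0.  ,  0.02, -0.  ]))
```

View pics/r1.png

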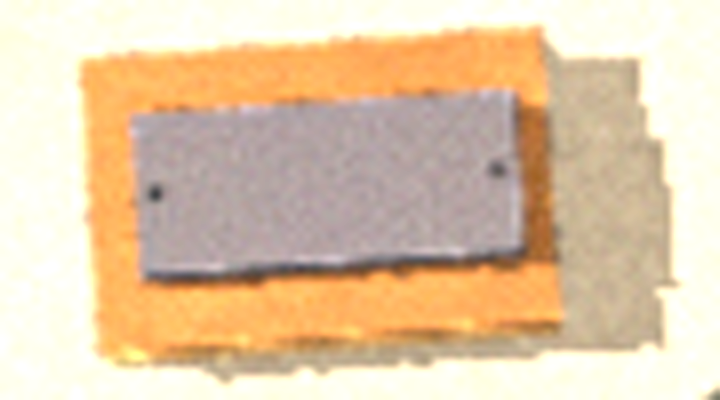

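Run:
```python
from h import *
d=get_image("top")
w=cast(d,np.array([(155,193),(498,169)])/8+[239.56,174.56],.052)[:,:2]*1000;print(w,w.mean(0),np.degrees(np.arctan2(*(w[0]-w[1])[::-1])))
```

```text
[[ 627.04264161    3.19422022]
 [ 636.83391709 -120.7821887 ]] [631.93827935 -58.79398424] 94.51567140069723
```

```bash
python3 -m jog '[0,0.05,2,0,0,0,0, 0,0.05,4,0,0,0,0, 0,0.05,5.4,0,0,0,0, 0,0.05,6.05,0,0,0,0, 40,0.05,6.1,0,0,0,0, 60,0.05,6.1,0,0,0,0, 80,0.05,6.1,0,0,0,0, 110,0.05,6.1,0,0,0,0, 110,0.05,6.1,0,0,0,0, 110,0.05,6.1,0,0,0,0]' 40
python3 - <<'E'
from h import *
a=np.radians(94.3);z=(np.sin(a),-np.cos(a),0)
s=get_state();print(s["position"],s["width"],s["contact_force"])
print(rel((.6306,-.0549,.1),(0,0,-1),z))
E
```

```text
clock: 38.48
position: [0.4574, -0.2198, -0.0001]
ee_rot: [-0.036, 0.035, -0.706, 0.706]
contact_force: [-0.8, 1.5, 6.2]
width: 0.0581
[ 4.57429923e-01 -2.19786743e-01 -7.83722762e-05] 0.05812062846790053 [-0.83435308  1.4578065   6.17905664]
(array([-18.88, -10.  , -14.68]), array([-1.000e-02, -1.107e+01, -0.000e+00]))
```

```bash
python3 -m jog '[110,0,-1,0,0,0,0, 110,0,-3,0,0,0,0, 110,-1,-6,-1,0,-0.8,0, 110,-3,-9,-2.5,0,-2,0, 110,-5,-10,-4,0,-3.2,0, 110,-7,-10,-5.5,0,-4.5,0, 110,-9.5,-10,-7.3,0,-5.8,0, 110,-12,-10,-9.3,0,-7.1,0, 110,-14.5,-10,-11.3,0,-8.4,0, 110,-16.8,-10,-13.2,0,-9.7,0, 110,-18.4,-10,-14.4,0,-10.7,0, 110,-18.88,-10,-14.74,0,-11.07,0]' 40
python3 -m jog '[110,0,0,0,0,0,0]'
python3 - <<'E'
from h import *
a=np.radians(94.3);z=(np.sin(a),-np.cos(a),0)
s=get_state();print(s["position"],s["width"],s["contact_force"])
print(rel((.6306,-.0543,.0516),(0,0,-1),z))
d=get_image("scene");u0,v0=proj(d,[.63,-.0555,.04])[0].astype(int)-50;print(u0,v0)
cv2.imwrite(f"pics/s3.png",np.clip(1.5*cv2.resize(d["color"][v0:v0+100,u0:u0+110],None,fx=6,fy=6),0,255).astype(np.uint8))
E
```

```text
clock: 39.98
position: [0.6313, -0.0532, 0.0993]
ee_rot: [0.519, -0.519, 0.48, -0.48]
contact_force: [-1.4, 0.2, -0.5]
width: 0.0581
clock: 40.1
position: [0.6306, -0.0539, 0.0992]
ee_rot: [-0.518, 0.518, -0.481, 0.481]
contact_force: [-0.7, -0.5, -1.3]
width: 0.0582
[ 0.63056538 -0.05387622  0.09917113] 0.05819729624930961 [-0.7004297 -0.5290667 -1.3459597]
(array([ 0.04,  4.76, -0.  ]), array([-0., -0.,  0.]))
272 232
```

View pics/s3.png

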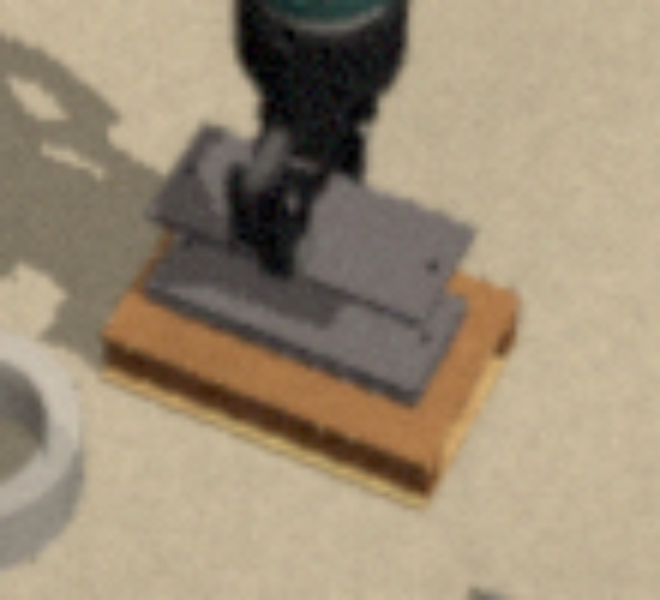

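Run:
```python
from h import *
d=get_image("scene");c=np.array([272,232])
f=lambda p,z:cast(d,np.array(p)/6-.4+c,z)[0]*1000
for a,b in(((434,265),(427,337)),((147,215),(147,285)),((475,232),(467,302))):
    print((f(a,.1079)-f(b,.052)).round(1))
```

```text
[ 0.3  0.7 55.9]
[ 1.4  1.6 55.9]
[ 1.5  1.3 55.9]
```

```bash
python3 -m jog '[110,0.05,1,0,0,0,0, 110,0.07,2.8,0,0,0,0, 110,0.07,4.0,0,0,0,0, 110,0.07,4.5,0,0,0,0, 110,0.07,4.7,0,0,0,0, 110,0.07,4.78,0,0,0,0, 110,0.07,4.78,0,0,0,0]' 40
```

```text
clock: 41.08
position: [0.6303, -0.055, 0.052]
ee_rot: [-0.518, 0.518, -0.481, 0.481]
contact_force: [-3.2, -1.3, 5.7]
width: 0.0584
```

```bash
python3 -m jog '[70,0,0,0,0,0,0, 50,0,0,0,0,0,0, 20,0,0,0,0,0,0, 0,0,0,0,0,0,0, 0,0,-1,0,0,0,0, 0,0,-4,0,0,0,0, 0,0,-8,0,0,0,0]' 40
python3 - <<'E'
from h import *
im0=cv2.imread("pics/top0.png");d=get_image("top")
for h in holes(d,im0,(116,232,130,284),.008)[:4]: print(*h)
v=(None)
a=np.radians(3.3);z=(np.sin(a),-np.cos(a),0)
print(rel((.4563,.4122,.06),(0,0,-1),z))
E
```

```text
clock: 41.95
position: [0.6298, -0.0548, 0.1316]
ee_rot: [-0.518, 0.519, -0.482, 0.48]
contact_force: [-0.2, 0.2, 0.4]
width: 0.0852
50 [122.1 278.1] [394.  408.7]
47 [121.3 236.1] [518.4 415.8]
31 [116.9 280.6] [386.5 423.6]
29 [121.6 281. ] [385.4 409.9]
(array([-47.98,   7.57, -14.26]), array([ -0.04, -11.13,   0.07]))
```

```bash
python3 -m jog '[25,-2,0,0,0,0.8,0, 25,-6,0,-1,0,1.8,0, 25,-10.5,0,-2.5,0,2.9,0, 25,-15,0,-4,0,4,0, 25,-19.5,0,-5.5,0,5.1,0, 25,-24,0,-7,0,6.2,0, 25,-28.5,0,-8.5,0,7.3,0, 25,-33,0,-10,0,8.4,0, 25,-37.5,0,-11.5,0,9.4,0, 25,-42,0,-13,0,10.4,0, 25,-46,0,-14.26,0,11.2,0, 25,-47.98,0,-14.26,0,11.37,0]' 40
python3 -m jog '[25,0,0,0,0,0,0]'
python3 - <<'E'
from h import *
d=get_image("top");im=d["color"]
cv2.imwrite(f"pics/t1.png",np.clip(1.5*cv2.resize(im[175:225,240:330],None,fx=8,fy=8,interpolation=cv2.INTER_CUBIC),0,255).astype(np.uint8))
a=np.radians(3.3);z=(np.sin(a),-np.cos(a),0)
print(get_state()["position"],get_state()["qpos"],rel((.4562,.4123,-.0006),(0,0,-1),z))
e=get_image("scene");u0,v0=proj(e,[.456,.41,.04])[0].astype(int)-50;print(u0,v0)
cv2.imwrite(f"pics/t2.png",np.clip(1.5*cv2.resize(e["color"][v0:v0+100,u0:u0+110],None,fx=6,fy=6),0,255).astype(np.uint8))
E
```

```text
clock: 43.5
position: [0.4512, 0.4152, 0.1318]
ee_rot: [0.021, -0.021, 0.707, -0.706]
contact_force: [-0.1, 0.5, 0.0]
width: 0.077
clock: 43.62
position: [0.4522, 0.4143, 0.1315]
ee_rot: [0.022, -0.021, 0.707, -0.707]
contact_force: [-0.1, -0.2, -0.5]
width: 0.0768
[0.45234771 0.41306695 0.13135235] [ 6.26898187e-01  3.99738311e-01  1.57487164e+00 -7.17798887e-04
  1.16673218e+00  2.13832538e+00] (array([-0.37, 13.2 ,  0.09]), array([-0.  ,  0.01, -0.  ]))
451 258
```

View pics/t1.png

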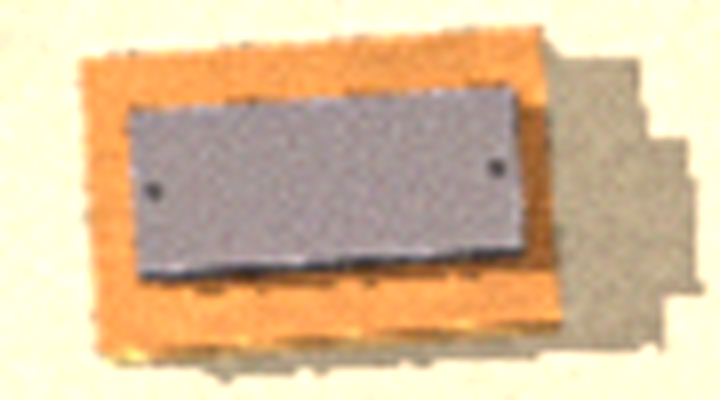

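View pics/t2.png

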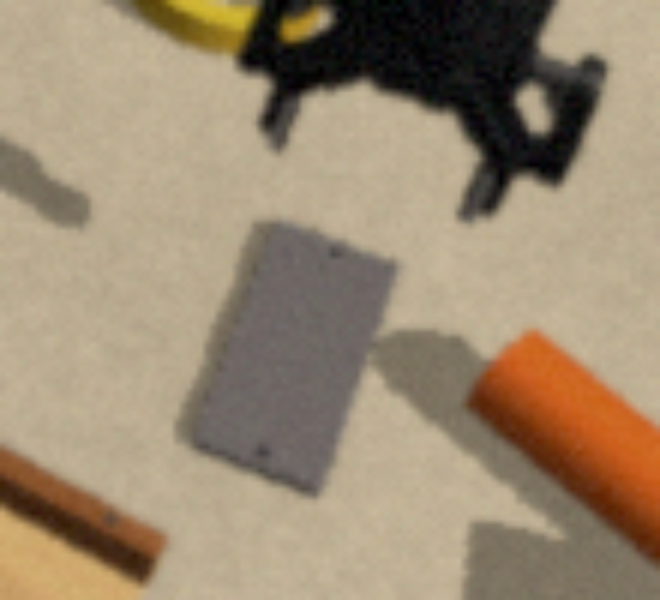

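Run:
```python
from h import *
e=get_image("scene");c=np.array([451,258])
f=lambda p,z:(cast(e,np.array(p)/6-.4+c,z)[0]*1000).round(1)
for p in((470,400),(535,333),(500,360)):print(f(p,.0),f(p,.02),f(p,.035))
d=get_image("top")
for p in((95,268),(97,264),(92,258)):print(cast(d,p,.02)*1000)
w=cast(d,np.array([(154,190),(497,168)])/8+[239.56,174.56],.060)[:,:2]*1000;print(w,w.mean(0),np.degrees(np.arctan2(*(w[0]-w[1])[::-1])))
```

```text
[435.7 492.2   0. ] [451.3 491.2  20. ] [463.  490.4  35. ]
[383.7 507.2   0. ] [400. 506.  20.] [412.3 505.1  35. ]
[406.9 497.6   0. ] [422.9 496.5  20. ] [434.9 495.7  35. ]
[[422.85537092 484.66752828  20.        ]]
[[434.62498216 479.28280704  20.        ]]
[[452.09346284 494.75495606  20.        ]]
[[ 626.89131257    2.61021874]
 [ 635.90118645 -120.67175268]] [631.39624951 -59.03076697] 94.17994281767865
```

```bash
python3 -m jog '[25,-0.2,2,0.09,0,0,0, 25,-0.37,5,0.09,0,0,0, 25,-0.37,8,0.09,0,0,0, 25,-0.37,10.5,0.09,0,0,0, 25,-0.37,11.8,0.09,0,0,0, 25,-0.37,12,0.09,0,0,0, 25,-0.37,12,0.09,0,0,0]' 40
python3 - <<'E'
from h import *
a=np.radians(3.3);z=(np.sin(a),-np.cos(a),0)
print(rel((.4562,.4123,-.0006),(0,0,-1),z))
E
```

```text
clock: 44.7
position: [0.4568, 0.4124, 0.0118]
ee_rot: [0.021, -0.02, 0.707, -0.707]
contact_force: [-0.3, 0.4, -0.2]
width: 0.0771
(array([0.06, 1.24, 0.01]), array([ 0.  , -0.  , -0.01]))
```

```bash
python3 -m jog '[25,0.05,0.6,0,0,0,0, 25,0.05,1.15,0,0,0,0, 25,0.05,1.25,0,0,0,0, 50,0.05,1.25,0,0,0,0, 70,0.05,1.25,0,0,0,0, 90,0.05,1.25,0,0,0,0, 110,0.05,1.25,0,0,0,0, 110,0.05,1.25,0,0,0,0, 110,0.05,1.25,0,0,0,0]' 40
python3 - <<'E'
from h import *
a=np.radians(94.3);z=(np.sin(a),-np.cos(a),0)
s=get_state();print(s["position"],s["width"],s["contact_force"])
print(rel((.6306,-.0551,.11),(0,0,-1),z))
E
```

```text
clock: 45.82
position: [0.4559, 0.4125, -0.0008]
ee_rot: [0.021, -0.02, 0.707, -0.707]
contact_force: [-0.1, 0.2, 5.2]
width: 0.0583
[ 0.45591178  0.41253501 -0.00078471] 0.05833138002628698 [-0.14261365  0.20374208  5.16889154]
(array([-14.75, -11.1 ,  47.69]), array([ 1.000e-02,  1.113e+01, -0.000e+00]))
```

```bash
python3 -m jog '[110,0,-1.5,0,0,0,0, 110,0,-5,0.5,0,0,0, 110,-0.5,-9,2,0,-0.8,0, 110,-1.5,-11,5.5,0,-2,0, 110,-3,-11.1,10,0,-3.2,0, 110,-4.5,-11.1,15,0,-4.4,0, 110,-6,-11.1,20,0,-5.6,0, 110,-8,-11.1,25,0,-6.8,0, 110,-10,-11.1,30,0,-8,0, 110,-11.5,-11.1,35,0,-9.2,0, 110,-13,-11.1,39.5,0,-10,0, 110,-14,-11.1,43.5,0,-10.8,0]' 40
python3 - <<'E'
from h import *
a=np.radians(94.3);z=(np.sin(a),-np.cos(a),0)
s=get_state();print(s["position"],s["width"],s["contact_force"])
print(rel((.6306,-.0555,.11),(0,0,-1),z))
E
```

```text
clock: 47.32
position: [0.6211, -0.016, 0.11]
ee_rot: [-0.5, 0.499, -0.5, 0.501]
contact_force: [-0.0, 0.4, -0.9]
width: 0.0582
[ 0.62112489 -0.01600671  0.10997161] 0.05817211167415496 [-0.0408322   0.40918279 -0.87574094]
(array([ 3.95, -0.  ,  0.96]), array([-0.  , -0.55,  0.  ]))
```

```bash
python3 -m jog '[110,1.5,0,0.4,0,-0.3,0, 110,3,0,0.8,0,-0.55,0, 110,3.9,0,0.96,0,-0.55,0, 110,3.9,0,0.96,0,-0.55,0, 110,3.9,0,0.96,0,-0.55,0]' 40
python3 - <<'E'
from h import *
a=np.radians(94.3);z=(np.sin(a),-np.cos(a),0)
s=get_state();print(s["position"],s["width"],s["contact_force"])
print(rel((.6306,-.0555,.0595),(0,0,-1),z))
d=get_image("scene");u0,v0=272,225
cv2.imwrite(f"pics/u3.png",np.clip(1.5*cv2.resize(d["color"][v0:v0+100,u0:u0+110],None,fx=6,fy=6),0,255).astype(np.uint8))
E
```

```text
clock: 47.95
position: [0.6296, -0.0524, 0.1096]
ee_rot: [0.518, -0.518, 0.482, -0.482]
contact_force: [0.6, -0.3, -1.0]
width: 0.0582
[ 0.62962931 -0.05236685  0.10964227] 0.05819742344211506 [ 0.62320903 -0.3178598  -1.01804283]
(array([0.32, 5.01, 0.08]), array([ 0.  , -0.02, -0.  ]))
```

View pics/u3.png

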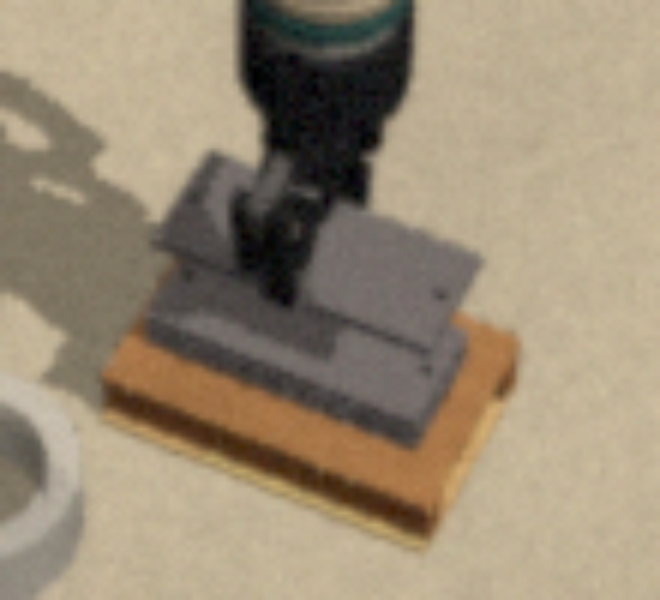

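Run:
```python
from h import *
d=get_image("scene");c=np.array([272,225])
f=lambda p,z:cast(d,np.array(p)/6-.4+c,z)[0]*1000
for a,b in(((442,295),(427,370)),((153,243),(147,322)),((483,262),(467,337))):
    print((f(a,.1184)-f(b,.06)).round(1))
```

```text
[-1.1  3.9 58.4]
[-2.5  2.4 58.4]
[-0.9  4.  58.4]
```

```bash
python3 -m jog '[110,0.15,1,0.05,0,0,0, 110,0.31,2.8,0.08,0,0,0, 110,0.31,4.2,0.08,0,0,0, 110,0.31,4.7,0.08,0,0,0, 110,0.31,4.9,0.08,0,0,0, 110,0.31,4.95,0.08,0,0,0, 110,0.31,4.95,0.08,0,0,0]' 40
python3 - <<'E'
from h import *
a=np.radians(94.3);z=(np.sin(a),-np.cos(a),0)
print(rel((.6306,-.0555,.0595),(0,0,-1),z))
E
```

```text
clock: 48.92
position: [0.6313, -0.0561, 0.0606]
ee_rot: [0.518, -0.517, 0.481, -0.482]
contact_force: [0.9, -0.8, -2.0]
width: 0.0579
(array([-0.06,  0.11, -0.07]), array([-0.01, -0.02,  0.  ]))
```

```bash
python3 -m jog '[110,-0.05,0.08,-0.04,0,0,0, 110,-0.05,0.13,-0.04,0,0,0, 110,-0.05,0.15,-0.04,0,0,0]' 40
```

```text
clock: 49.3
position: [0.6306, -0.0555, 0.0592]
ee_rot: [0.518, -0.518, 0.482, -0.482]
contact_force: [-1.0, 0.9, 4.0]
width: 0.0581
```

```bash
python3 -m jog '[70,0,0,0,0,0,0, 50,0,0,0,0,0,0, 20,0,0,0,0,0,0, 0,0,0,0,0,0,0, 0,0,-1,0,0,0,0, 0,0,-4,0,0,0,0, 0,0,-8,0,0,0,0, 0,-5,-8,-3,0,0,0, 0,-10,-8,-7,0,0,0, 0,-13,-8,-12,0,0,0, 0,-13,-8,-17,0,0,0]' 40
python3 - <<'E'
from h import *
d=get_image("top");im=d["color"]
cv2.imwrite(f"pics/v1.png",np.clip(1.5*cv2.resize(im[175:225,240:330],None,fx=8,fy=8,interpolation=cv2.INTER_CUBIC),0,255).astype(np.uint8))
cv2.imwrite(f"pics/v2.png",np.clip(1.5*im,0,255).astype(np.uint8))
E
```

```text
clock: 50.68
position: [0.45, 0.0636, 0.1392]
ee_rot: [0.519, -0.518, 0.481, -0.481]
contact_force: [0.7, -0.2, 1.7]
width: 0.0849
```

View pics/v1.png

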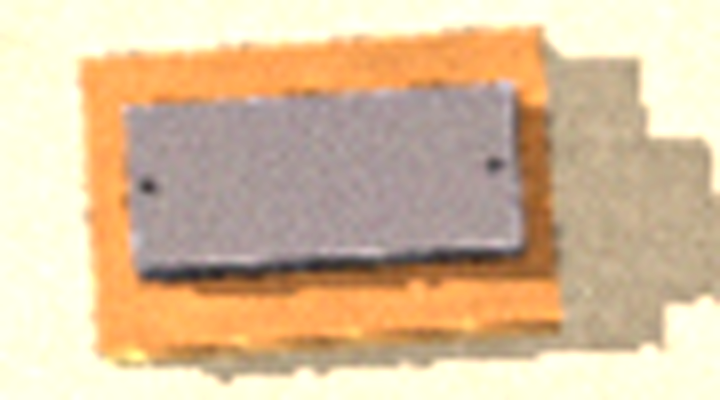

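View pics/v2.png

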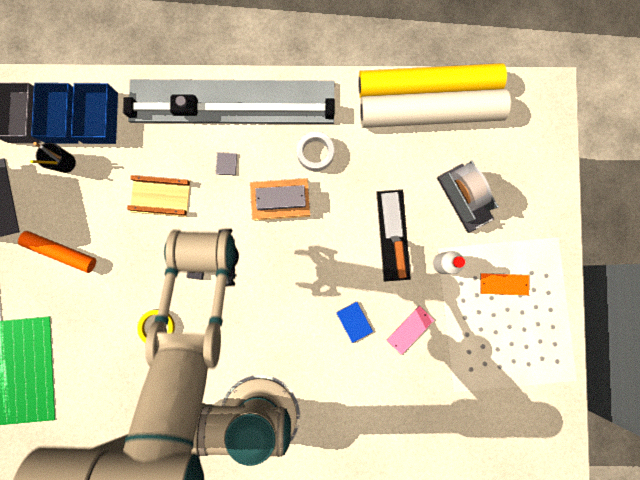

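Run:
```python
from h import *
d=get_image("top")
w=cast(d,np.array([(148,186),(494,165)])/8+[239.56,174.56],.068)[:,:2]*1000;print(w,w.mean(0),np.degrees(np.arctan2(*(w[0]-w[1])[::-1])))
im=cv2.imread("pics/o_top.png")
cv2.imwrite("pics/w1.png",cv2.resize(im[230:290,165:235],None,fx=8,fy=8,interpolation=cv2.INTER_CUBIC))
e=get_image("scene");cv2.imwrite("pics/w2.png",np.clip(1.8*cv2.resize(e["color"][240:320,370:460],None,fx=7,fy=7,interpolation=cv2.INTER_CUBIC),0,255).astype(np.uint8))
```

```text
[[ 627.07345496    3.81729173]
 [ 635.68014833 -119.84229328]] [631.37680164 -58.01250077] 93.98135940460175
```

View pics/w1.png

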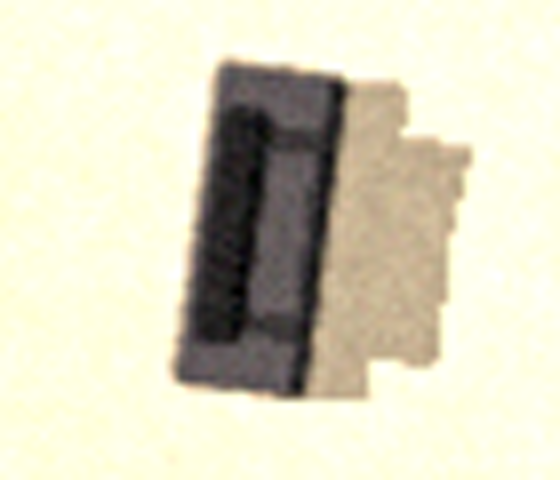

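View pics/w2.png

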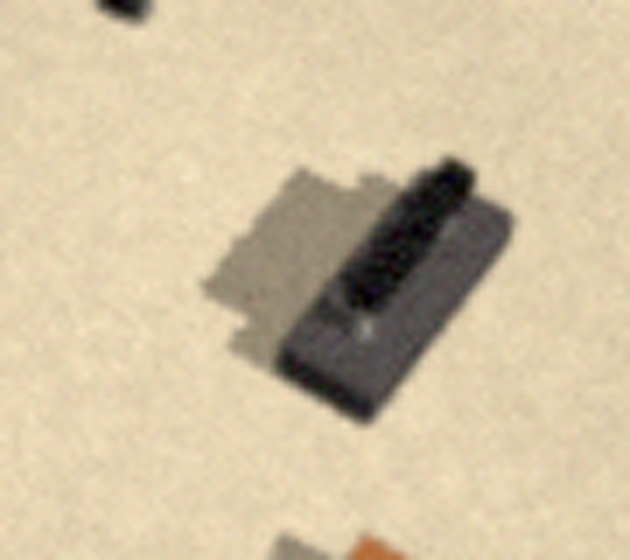

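Run:
```python
from h import *
d=get_image("top");e=get_image("scene")
T=lambda P,z:cast(d,np.array(P)/8+[164.56,229.56],z)[:,:2]*1000
S=lambda P,z:cast(e,np.array(P)/7+[369.56,239.56],z)[:,:2]*1000
def rp(w):
    a=w[0]+w[1]-w[2]-w[3];print(w.round(1).tolist(),w.mean(0).round(1),"ang",np.degrees(np.arctan2(a[1],a[0])).round(1),[np.linalg.norm(w[i]-w[i-1]).round() for i in range(4)])
rp(T([(218,64),(333,80),(295,392),(178,376)],.022))
rp(T([(231,106),(268,109),(238,341),(197,337)],.058))
# scene: far(x small) end first? handle ends: (455,165) and (365,300)
h=S([(457,168),(365,297)],.058);print(h,h.mean(0))
k=(masks(e["color"])["black"]);
```

```text
[[514.7, 202.3], [509.2, 159.8], [394.9, 170.8], [400.3, 213.7]] [454.8 186.6] ang -5.6 [np.float64(115.0), np.float64(43.0), np.float64(115.0), np.float64(43.0)]
[[497.1, 187.9], [496.1, 174.6], [413.2, 183.1], [414.5, 197.8]] [455.2 185.9] ang -6.3 [np.float64(83.0), np.float64(13.0), np.float64(83.0), np.float64(15.0)]
[[417.67077379 194.24872999]
 [498.17424583 188.38307028]] [457.92250981 191.31590014]
```

Run:
```python
from h import *
a=np.radians(-6);z=(np.sin(a),-np.cos(a),0)
print(get_state()["position"],rel((.455,.1863,.1),(0,0,-1),z))
```

```text
[0.45294857 0.06185767 0.13966369] (array([-12.4 ,   3.97,   1.08]), array([-0.02, -9.99,  0.02]))
```

```bash
python3 -m jog '[80,-1,0,0.1,0,-1.2,0, 80,-3,0,0.2,0,-2.4,0, 80,-5,0,0.4,0,-3.6,0, 80,-7,0,0.5,0,-4.9,0, 80,-9,1,0.7,0,-6.2,0, 80,-11,2,0.9,0,-7.5,0, 80,-12.4,3,1.08,0,-8.8,0, 80,-12.4,3.97,1.08,0,-9.99,0, 80,-12.4,3.97,1.08,0,-9.99,0, 80,-12.4,3.97,1.08,0,-9.99,0]' 80
python3 - <<'E'
from h import *
a=np.radians(-6);z=(np.sin(a),-np.cos(a),0)
print(get_state()["position"],rel((.455,.1863,.032),(0,0,-1),z))
e=get_image("scene");cv2.imwrite("pics/x2.png",np.clip(1.8*cv2.resize(e["color"][230:330,360:460],None,fx=6,fy=6,interpolation=cv2.INTER_CUBIC),0,255).astype(np.uint8))
E
```

```text
clock: 52.18
position: [0.4548, 0.1864, 0.0992]
ee_rot: [0.706, -0.706, 0.037, -0.038]
contact_force: [-0.1, -0.1, 0.7]
width: 0.0586
[0.4547824  0.18636614 0.09915091] (array([ 0.02,  6.72, -0.01]), array([-0.  , -0.02,  0.01]))
```

View pics/x2.png

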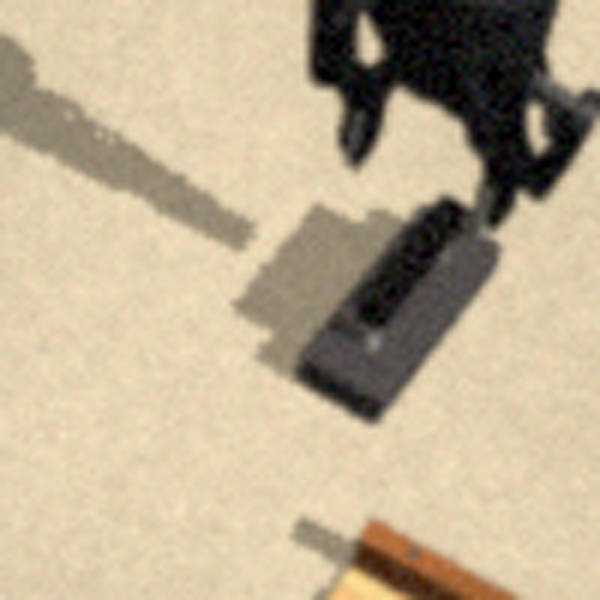

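```bash
python3 -m jog '[80,0,2,0,0,0,0, 80,0,4,0,0,0,0, 80,0,6,0,0,0,0, 80,0,6.7,0,0,0,0, 80,0,6.7,0,0,0,0, 130,0,6.7,0,0,0,0, 170,0,6.7,0,0,0,0, 230,0,6.7,0,0,0,0, 230,0,6.7,0,0,0,0, 230,0,6.7,0,0,0,0, 230,0,6.7,0,0,0,0]' 90
python3 - <<'E'
from h import *
a=np.radians(94.1);z=(np.sin(a),-np.cos(a),0)
print(get_state()["position"],get_state()["width"],rel((.631,-.0552,.14),(0,0,-1),z))
e=get_image("scene");cv2.imwrite("pics/x3.png",np.clip(1.8*cv2.resize(e["color"][230:330,360:460],None,fx=6,fy=6,interpolation=cv2.INTER_CUBIC),0,255).astype(np.uint8))
E
```

```text
clock: 53.6
position: [0.4546, 0.1873, 0.0326]
ee_rot: [0.707, -0.705, 0.036, -0.038]
contact_force: [-0.0, 5.2, 5.1]
width: 0.0144
[0.45460863 0.1872892  0.0326346 ] 0.01440675741847675 (array([ 20.1 , -10.73, -22.25]), array([-0.02,  9.99,  0.  ]))
```

View pics/x3.png

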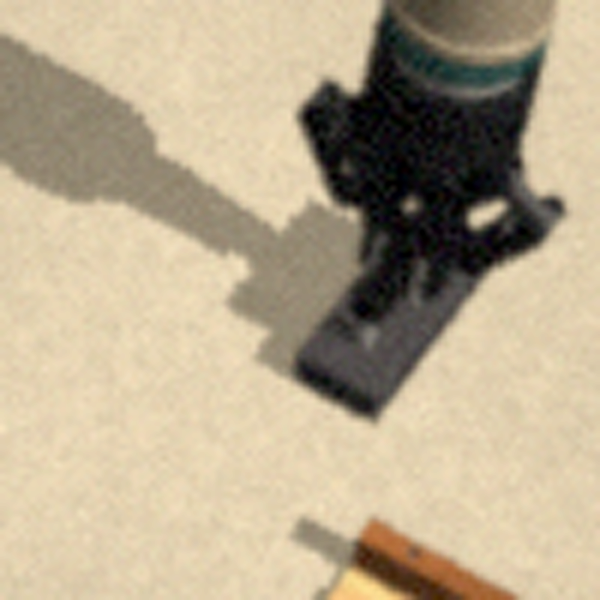

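```bash
python3 -m jog '[230,0,-1,0,0,0,0, 230,0,-3,0,0,0,0, 230,0.5,-6,-0.5,0,0.5,0, 230,2,-9,-2,0,1.5,0, 230,4,-10.7,-4.5,0,2.6,0, 230,6.5,-10.7,-7,0,3.7,0, 230,9,-10.7,-10,0,4.8,0, 230,11.5,-10.7,-13,0,5.9,0, 230,14,-10.7,-16,0,7,0, 230,16.5,-10.7,-18.7,0,8.1,0, 230,18.8,-10.7,-20.8,0,9.1,0, 230,20.1,-10.7,-22.25,0,9.99,0]' 90
python3 -m jog '[230,0,0,0,0,0,0, 230,0,0,0,0,0,0]'
python3 - <<'E'
from h import *
a=np.radians(94.1);z=(np.sin(a),-np.cos(a),0)
s=get_state();print(s["position"],s["width"],s["contact_force"],s["moment"],rel((.631,-.0552,.1),(0,0,-1),z))
d=get_image("scene");u0,v0=262,215
cv2.imwrite(f"pics/y3.png",np.clip(1.7*cv2.resize(d["color"][v0:v0+110,u0:u0+130],None,fx=5.4,fy=5.4,interpolation=cv2.INTER_CUBIC),0,255).astype(np.uint8))
E
```

```text
clock: 55.15
position: [0.6288, -0.0577, 0.1364]
ee_rot: [-0.515, 0.518, -0.484, 0.482]
contact_force: [-0.6, 0.9, -8.4]
width: 0.0145
clock: 55.4
position: [0.628, -0.0554, 0.1371]
ee_rot: [-0.517, 0.519, -0.483, 0.48]
contact_force: [0.4, -0.0, -9.2]
width: 0.0142
[ 0.62795104 -0.05543152  0.13711155] 0.014180469142870957 [ 0.41946054 -0.04099264 -9.18649014] [0.04256126 0.00248351 0.0452268 ] (array([0.  , 3.71, 0.33]), array([ 0.04,  0.01, -0.01]))
```

View pics/y3.png

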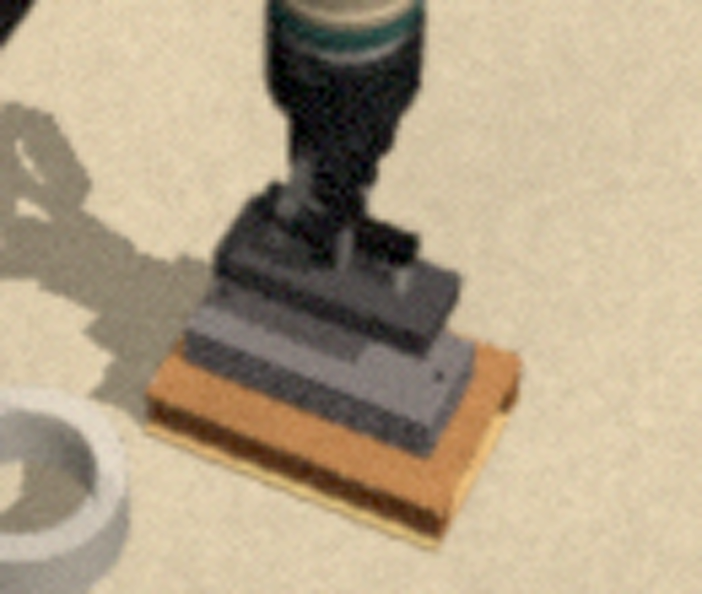

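Run:
```python
from h import *
d=get_image("scene");c=np.array([262,215])
f=lambda P,z:cast(d,np.array(P)/5.4-.4+c,z)[:,:2]*1000
w=f([(218,255),(268,186),(463,275),(428,337)],.1265);print(w.round(1),w.mean(0),[np.linalg.norm(w[i]-w[i-1]).round() for i in range(4)])
p=f([(186,325),(432,427),(473,350)],.068);print(p.round(1),((p[0]+p[2])/2),[np.linalg.norm(p[i]-p[i-1]).round() for i in range(3)])
```

```text
[[ 655.6 -108.7]
 [ 603.4 -110.1]
 [ 603.2    3.9]
 [ 646.7    7.6]] [627.22493338 -51.80072214] [np.float64(117.0), np.float64(52.0), np.float64(114.0), np.float64(44.0)]
[[ 664.1 -123.3]
 [ 655.5   17.8]
 [ 601.7   12.6]] [632.88188628 -55.34747068] [np.float64(149.0), np.float64(141.0), np.float64(54.0)]
```

```bash
python3 -m jog '[230,0.1,0.3,0.2,0,0,0, 230,0.13,1,0.33,0,0,0, 230,0.13,1.8,0.33,0,0,0, 230,0.13,2.5,0.33,0,0,0, 230,0.13,2.9,0.33,0,0,0, 230,0.13,3.15,0.33,0,0,0, 230,0.13,3.3,0.33,0,0,0, 230,0.13,3.3,0.33,0,0,0]' 90
python3 - <<'E'
from h import *
s=get_state();print(s["position"],s["contact_force"])
d=get_image("scene");u0,v0=262,215
cv2.imwrite(f"pics/y4.png",np.clip(1.7*cv2.resize(d["color"][v0:v0+110,u0:u0+130],None,fx=5.4,fy=5.4,interpolation=cv2.INTER_CUBIC),0,255).astype(np.uint8))
E
```

```text
clock: 56.5
position: [0.6338, -0.057, 0.106]
ee_rot: [-0.518, 0.518, -0.482, 0.482]
contact_force: [0.3, -0.0, -8.8]
width: 0.0144
[ 0.6337567  -0.05695285  0.10596822] [ 2.84948274e-01 -1.28603727e-03 -8.77540654e+00]
```

View pics/y4.png

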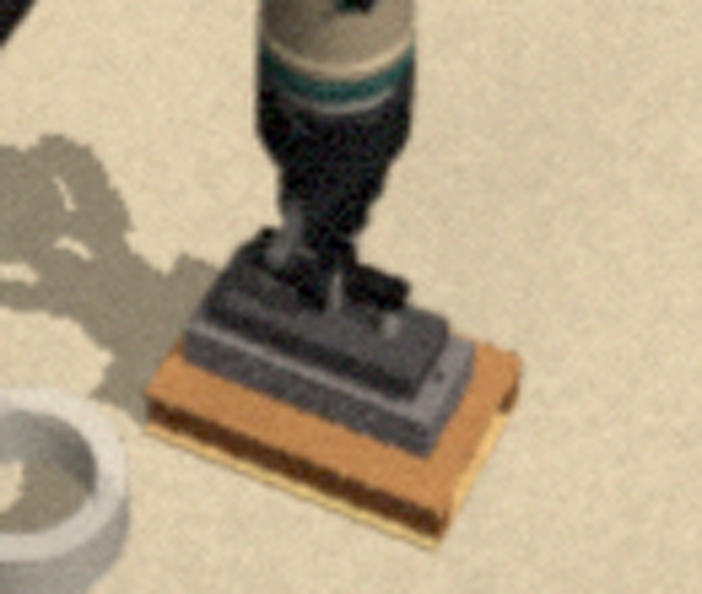

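```bash
python3 -m jog '[230,0,0.15,-0.2,0,0,0, 230,0,0.25,-0.25,0,0,0, 230,0,0.35,-0.25,0,0,0, 230,0,0.42,-0.25,0,0,0, 230,0,0.48,-0.25,0,0,0, 230,0,0.52,-0.25,0,0,0, 230,0,0.52,-0.25,0,0,0]' 90
```

```text
clock: 57.42
position: [0.6313, -0.057, 0.1008]
ee_rot: [0.518, -0.518, 0.482, -0.482]
contact_force: [-1.1, -0.0, -7.4]
width: 0.0146
```

```bash
python3 -m jog '[230,0,0.04,0,0,0,0, 230,0,0.08,0,0,0,0, 230,0,0.1,0,0,0,0]' 90
```

```text
clock: 57.8
position: [0.6315, -0.057, 0.1006]
ee_rot: [0.518, -0.517, 0.481, -0.482]
contact_force: [-0.9, 1.7, -0.2]
width: 0.0145
```

```bash
python3 -m jog '[190,0,0.02,0,0,0,0, 160,0,0,0,0,0,0, 120,0,0,0,0,0,0, 80,0,0,0,0,0,0, 80,0,0,0,0,0,0, 80,0,-2,0,0,0,0, 80,0,-5,0,0,0,0, 80,0,-9,0,0,0,0, 80,-3,-9,-5,0,0,0, 80,-6,-9,-10,0,0,0, 80,-9,-9,-15,0,0,0, 80,-9,-9,-20,0,0,0]' 90
python3 - <<'E'
from h import *
d=get_image("top");im=d["color"]
cv2.imwrite(f"pics/z1.png",np.clip(1.7*cv2.resize(im[170:230,240:340],None,fx=8,fy=8,interpolation=cv2.INTER_CUBIC),0,255).astype(np.uint8))
d=get_image("scene");u0,v0=262,215
cv2.imwrite(f"pics/z2.png",np.clip(1.7*cv2.resize(d["color"][v0:v0+110,u0:u0+130],None,fx=5.4,fy=5.4,interpolation=cv2.INTER_CUBIC),0,255).astype(np.uint8))
E
```

```text
clock: 59.3
position: [0.4233, 0.0197, 0.1897]
ee_rot: [0.518, -0.518, 0.481, -0.481]
contact_force: [-0.0, -0.6, -0.5]
width: 0.0588
```

View pics/z1.png

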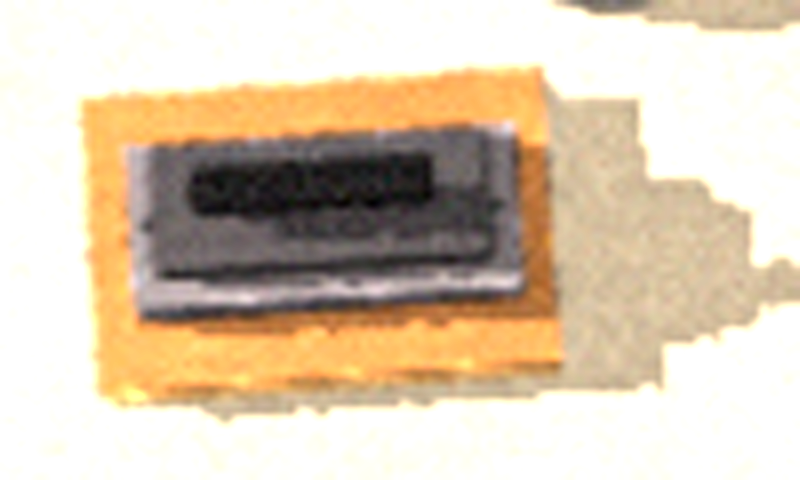

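View pics/z2.png

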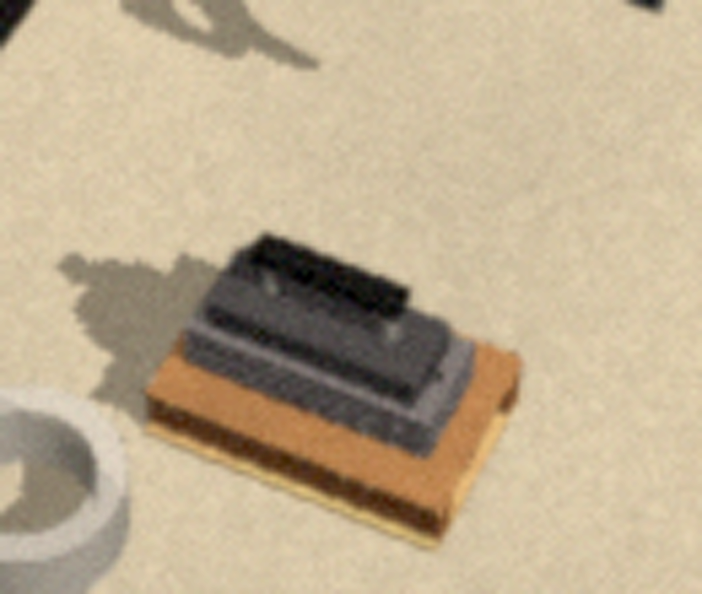

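Run:
```python
from h import *
d=get_image("top");im=d["color"]
T=lambda P,z:cast(d,np.array(P)/8+[239.56,169.56],z)[:,:2]*1000
def rp(w):
    a=w[0]+w[3]-w[1]-w[2];print(w.mean(0).round(1),"ang",np.degrees(np.arctan2(a[1],a[0])).round(1),[np.linalg.norm(w[i]-w[i-1]).round() for i in range(4)])
print("bar");rp(T([(150,143),(488,127),(490,252),(158,268)],.09))
print("handle");rp(T([(188,167),(432,152),(432,198),(195,213)],.126))
print("pile top");rp(T([(126,145),(517,123),(524,290),(135,315)],.068))
m=masks(im);mm=cv2.morphologyEx(((m["brown"]|m["grey"]|m["black"])),cv2.MORPH_CLOSE,np.ones((5,5),np.uint8))
b=T([(82,102),(543,69),(563,365),(100,403)],.036);print("board");rp(b)
r=(370,180,420,290)
B=rect(d,comps(m["steel"],90,roi=r)[0],.006);H=rect(d,comps(m["brown"],90,roi=r)[0],.072);print(B,H)
cv2.imwrite("pics/fin.png",np.clip(1.5*im,0,255).astype(np.uint8))
```

```text
bar
[634.3 -59.8] ang 93.2 [np.float64(45.0), np.float64(119.0), np.float64(44.0), np.float64(117.0)]
handle
[633.5 -59.2] ang 94.1 [np.float64(16.0), np.float64(84.0), np.float64(16.0), np.float64(81.0)]
pile top
[630.4 -59.6] ang 94.0 [np.float64(61.0), np.float64(140.0), np.float64(60.0), np.float64(139.0)]
board
[629.5 -56. ] ang 94.9 [np.float64(111.0), np.float64(170.0), np.float64(110.0), np.float64(169.0)]
(array([ 589.9, -386.7]), 131.9, 47.8, 6.5) (array([ 455.8, -400. ]), 102.8, 21.5, 6.1)
```

View pics/fin.png

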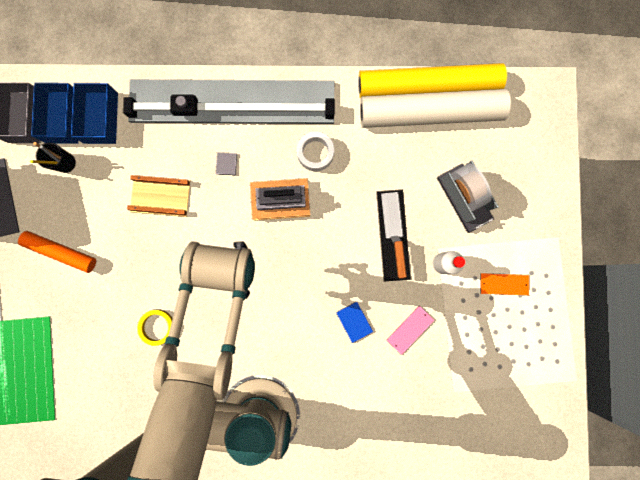

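Run:
```python
from rig import sign_off
print(sign_off())
```

```text
the job is handed in; nothing more can be done
None
```

The pack is made up and handed in, at about 59 s on the clock. The report came back without a verdict.

- **Board:** I slid the lifter under it, carried it to the cradle and set it down. A second small lift moved it 2.5 mm closer to centre. It then measured within about 1.5 mm of the cradle centre and 0.5° of square.
- **Lifter:** it lies back along its mat, with its midpoint about 1 mm from the mat's centre and about 1° off the mat's axis. It was still there in the last picture.
- **Plates:** all four grey plates found are stacked in one pile. From their hole dots, their centres agree within about 1 mm and their angles within 0.5°. The pile sits about 3 mm off the board's middle along its length. I left that uncorrected.
- **Weight:** it had been knocked a few centimetres aside during the run, so I found it again before gripping. It sits flat on the pile, within about 2–4 mm of the pile's middle and lined up to within about 1°.
- **Everything else:** the offcut and the other bystanders look unmoved in the last picture.

**Disagreements:** the two cameras differed by about 4 mm in y. The plates also landed about 3.5 mm from where the arm's readings said. I corrected for that by measuring each plate against the ones already placed. No other check failed, and contact forces stayed under about 10 N in every reading.

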